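# Set the clog jack and hold the heel over its seat

## Task

Swing the clog jack's clamp lever fully open, then slide the jack along its rail until its pointer is in line with the little mark block, and swing the lever fully back to lock it there. Then pick up the large D-shaped rubber heel block, carry it over the vise and clutter without knocking the other loose things about, and bring it above the heel seat of the upturned clog. Finish while still holding it: level, still, hovering about 1 cm above the seat and lined up with the seat's outline (straight edge towards the clog's toe), without the heel ever touching the clog or the jack.

Things in the scene. Friction and masses are not known exactly. Their poses are not given: they have to be found in the camera images.
- heel: the large black rubber heel block lying flat on the worktop to the right of the vise: D-shaped, 64 mm long (x from -32 to +32 mm), 58 mm wide (y), 22 mm thick, 90 g nominal; origin at the centre of its underside, z up, x towards its straight edge. Its two sides are flat and parallel from x = -3 to +32 mm; the back is a half round
- heel_breast (a point): middle of the heel block's straight edge, on its underside, 32 mm along x from the origin
- seat (a point): centre of the heel seat of the upturned wooden-soled clog on the jack, on its flat top surface, about 160 mm above the worktop; the seat is a D of the same 64 x 58 mm outline, standing 7 mm above the rest of the sole, straight edge towards +x (the toe); its axes are the jack's: x towards the clog's toe (away from the robot, within 0.2 rad of world x), y along the rail to the left, z up. The clog reaches 32 mm behind this point and 192 mm ahead of it, at most 84 mm wide
- seat_breast (a point): middle of the straight edge of the heel seat, on its top, 32 mm ahead of seat
- carriage (a joint): position of the jack along its rail (m), growing to the rail's +y (left), limits -0.08 to 0.08; stiff sliding, about 9 N, and it stays where it is left. Starts to the right of the mark. The lock is judged by the lever: the jack must not be moved before the lever is open
- pointer (a point): tip of the jack's thin steel pointer (4 mm wide) low at the left end of its rear side (the side away from the robot, left of the clog's toe), 26 mm above the worktop; its axes are the jack's: x towards the clog's toe (away from the robot, within 0.2 rad of world x), y along the rail to the left, z up
- mark: small bare metal mark block, 24 mm (x) by 6 mm (y) by 14 mm high, on the rear edge (away from the robot) of the rail plate, left of the clog, 10 mm above the worktop; origin at the centre of its underside, y along the rail. The pointer is at the mark when both have the same position along the rail
- push_post (a point): centre of the top of the fixed upright steel post on the front right of the jack, for pushing or pulling the jack along: 18 mm thick, standing 46 mm above the jack's iron ledge (its top about 96 mm above the worktop)
- lever (a joint): clamp lever angle (rad): 0 locked, 1.3 fully open (limits); grows counter-clockwise seen from above about the upright pivot. Locked, the arm points towards the robot and to the left (0.9 rad left of the jack's -x); open, 0.4 rad right of -x. Stays where it is left, friction about 0.1 N m
- lever_pivot (a point): pivot axis of the clamp lever, front left of the jack; its axes are the jack's: x towards the clog's toe (away from the robot, within 0.2 rad of world x), y along the rail to the left, z up
- lever_knob (a point): centre of the top of the lever's upright round knob, which spins freely on its own axis: 18 mm thick, 36 mm tall, 65 mm out from the pivot, top about 104 mm above the worktop; the lever's 12 mm thick arm passes under it, its top at 66 mm
- vise: small cast-iron bench vise with a black rubber heel in its jaws, fixed between the heel block and the jack: about 170 x 90 mm, 130 mm high; origin at the centre of its underside
- small_heel: a much smaller D-shaped rubber block, 38 x 35 x 14 mm, a bystander; origin at the centre of its underside
- hammer: tack hammer with a hickory handle, 260 mm long, lying down, a bystander
- plate_tin: open round tin of steel heel plates, 84 mm across, 32 mm high, a bystander; origin at the centre of its underside
- polish_tin: flat closed round tin, 76 mm across, 28 mm high, a bystander; origin at the centre of its underside
- brush: shoe brush, 150 x 50 mm, 45 mm high, a bystander; origin at the centre of its underside
- tack_jar: glass jar with steel lid, 66 mm across, 85 mm high, a bystander; origin at the centre of its underside
- dye_bottle: amber bottle, 54 mm across, 135 mm high, standing beyond the vise, a bystander; origin at the centre of its underside
Not all that is in view belongs to the job. What is shaped like the heel but brown or orange is not meant.

How it is judged:
On the way, in this order (a step that is already met when the one before it is completed fails the run):
1. the clamp lever is open and the jack has not been moved yet (value of joint lever above 1.1 rad and distance of pointer from where it was at the start of the episode below 0.015 m), for 0.1 s.
2. the jack's pointer is at the mark, lever still open (y of pointer in the frame of mark between -0.006 and 0.006 m and value of joint lever above 0.9 rad and velocity of joint carriage between -0.01 and 0.01 m/s), for 0.2 s.
3. the lever is locked again with the pointer at the mark (y of pointer in the frame of mark between -0.007 and 0.007 m and value of joint lever below 0.2 rad), for 0.2 s.
At the end, for the whole second after the job is handed in: Pointer within 7 mm of the mark, lever within 0.2 rad of locked; the fingers hold the heel still, underside 3-20 mm above the seat, centre within 7 mm and straight edge within 9 mm of the seat's, turned under 0.16 rad, tilted under 0.12 rad, touching neither clog nor jack (all of step 3 and z of heel in the frame of seat between 0.003 and 0.02 m and horizontal distance between heel and seat below 0.007 m and horizontal distance between heel_breast and seat_breast below 0.009 m and angle between the x axis of heel and the x axis of seat, either way round below 0.16 rad and angle between heel's own z axis and vertical below 0.12 rad and contact force between heel and carriage below 0.05 N and contact force between heel and the fingers above 0.5 N and linear speed of heel below 0.02 m/s); the arm keeps its last pose, push and grip.
It fails at once if the heel block touches the clog or jack (contact force between heel and carriage above 0.3 N).
It fails at once if another loose thing is moved more than 25 mm (distance of any of small_heel, hammer, plate_tin, polish_tin, brush, tack_jar, dye_bottle from where it was at the start of the episode above 0.025 m).
It also fails if it takes over 70 s, if anything falls off the work surface, if the arm or the gripper's body presses on something with over 40 N, if the wrist force passes 120 N, or if a joint passes its speed limit or range.

## Robot

A 6-joint arm with a two-finger parallel gripper is mounted at the origin on the work surface. World frame = base frame: x ahead of the robot, y to its left, z up, the work surface at z = 0. Lengths are in m, angles in rad, forces in N, time in s.
With the tool pointing down it reaches from about 0.35 to 0.85 m from the base axis. Payload 8.1 kg.
Tool frame: the origin (TCP) lies on the centre line of the jaws, within the pads' length; the fingertips stand 11 mm ahead of it and the grasp point (between the pads) lies 8 mm behind it (tip_reach is the z of the fingertips in the tool frame, in m); z points along the fingers, y is the direction in which the jaws open and shut (so a half turn about z gives the same grasp; the last joint's range is limited). The gripper opens to 93 mm and grips with 3 to 60 N. Pads are 15 mm wide; open, the fingers measure 128 mm over their backs; the gripper's body (75 mm by 188 mm) begins 65 mm behind the grasp point.
Start: joints at [1.069, 0.13, 1.488, -0, 1.523, -0.085], TCP at [0.243, 0.549, 0.23] pointing down, gripper open.
Joint ranges: [-2.96, 2.96], [-0.89, 2.26], [0.02, 2.5], [-1.34, 4.48], [0, 2.73], [-2.66, 2.66]. Speed limits (rad/s): [2.39, 2.39, 2.79, 3.14, 3.14, 3.14].

## Interface

Orientations are given as a rotation vector (axis times angle).
In Python, from plant import read_state, read_camera, camera_params, close_job, silhouettes, tip_of, tip_reach gives the robot as it stands.
- The arm moves only by the shell command python3 -m creep 'ROWS' [FORCE]. ROWS is JSON, a list of rows, each a list of 5 numbers: the shift along the tool's x, y, z in m, then the turn about the tool's z in rad, then the closure in counts, from 0 (fully open) to 255 (shut). In form: [[dx, dy, dz, twist, gripper], ...]. A call has 1 to 12 rows; each row shifts and turns the commanded pose from where the row before left it, along the tool's axes as they then stand; what a row does not reach is not made up. A row lasts 1/12 s, in which the tool goes at most 41.7 mm and 7.16 degrees, less where a joint would pass 70% of its speed; a pose out of reach is approached as far as the arm can. A call is refused whole if a number of a shift passes 0.0417 or a number of a turn 0.125, either way. A call with a gripper value outside its range is refused whole. The fingers move at their own pace and stop on an object; FORCE is the grip in N (left out, the last holds). Time passes only in rows, so rows that do not move let the fingers close. It gives the time, the measured TCP pose, the force and the opening at its end, in the units of the state.
- read_state(): the state, without advancing time (a new reading comes with each control period).
- read_camera(name): name is "scene" or "side" or "wrist"; returns the picture (420x560x3 uint8, red, green, blue); there is no depth.
- camera_params(name): a dict with "fov_y" (degrees; the focal length in pixels is half the picture's height over the tangent of half this angle, whatever the lens; pixels are square), "cx", "cy" (the principal point, pixels), "k1" (the pictures are not rectified: a ray, as slopes to the right and down, at radius r is drawn at 1 + k1 r^2 times it, then the intrinsics apply), "position" and "rotation" of the camera in the world. Camera axes: x right, y down, z forward; pixel columns grow to the right and rows downward; lengths in m; the calibration is good to about 2 mm. A picture is of the moment at which its call begins: read the wrist's pose just before it. camera_params takes no time and is no camera call; for the wrist camera it gives the pose at the moment of the call.
- close_job(): hands the job in, once; it reports no verdict.
Trained networks look in the newest picture that a camera, given by its name, has taken for a name from the list of things; names that differ only in an ending like _2 or _b are one class to them, and where a whole thing is asked for, a point or a joint stands for the part that bears it (a point fixed in the world has none). Each returns a list of dicts, best first, with "confidence" (0 to 1); they miss things now and then, are a little off and sometimes report something else, mostly with a low value. They report only what shows in the picture. A call takes as long as a camera call. They do not tell look-alikes from the thing itself.
- silhouettes(camera, query): "region" (420x560 bool, what is visible of it) and "pixel" ([column, row] in pixels, amid what is visible of it).
- tip_of(camera, query): "pixel" ([column, row] in pixels: a listed point, or the origin of a listed thing).
The state is a dict: "t": time; "q": joint angles; "dq": joint speeds; "joint_torque": joint torques, N m; "tool_pos": TCP position; "orientation": TCP orientation; "force": force on the tool from outside, world axes, zero at the start; "wrist_torque": the same for the moment, N m; "opening": finger opening in m.
Only numpy, scipy, OpenCV 4.12 (cv2) and the standard library are available. Lean on these libraries where they do the work, as an engineer would, in place of code of your own. Each camera call takes 0.05 s, during which the arm holds its last target.

## Working session

There is one attempt and no reset: what is moved stays moved. The work goes in short steps, Python scripts to look and compute and a shell command to move; the robot and the scene stay as the last step left them, time stands still between calls to the robot, and variables do not carry over. Pictures are saved under pics/ and viewed, and the job is handed in when it is done.

```bash
mkdir -p pics; ls
cat > h.py <<'E'
import numpy as np, cv2
from plant import *
from scipy.spatial.transform import Rotation as R
def rot(p):
    r=np.array(p["rotation"],float)
    return r if r.shape==(3,3) else R.from_rotvec(r).as_matrix()
def K(p):
    f=210/np.tan(np.radians(p["fov_y"])/2); return f
def ray(p,px):
    f=K(p); d=np.array([(px[0]-p["cx"])/f,(px[1]-p["cy"])/f]); u=d.copy()
    for _ in range(30): u=d/(1+p["k1"]*(u@u))
    v=rot(p)@np.array([u[0],u[1],1.0]); return np.array(p["position"]),v
def at_z(p,px,z):
    o,v=ray(p,px); return o+v*(z-o[2])/v[2]
def proj(p,X):
    c=rot(p).T@(np.array(X)-np.array(p["position"])); u=c[:2]/c[2]; u=u*(1+p["k1"]*(u@u)); return u*K(p)+[p["cx"],p["cy"]]
def tri(obs):
    A=np.zeros((3,3));b=np.zeros(3)
    for p,px in obs:
        o,v=ray(p,px); v=v/np.linalg.norm(v); M=np.eye(3)-np.outer(v,v); A+=M;b+=M@o
    return np.linalg.solve(A,b)
def snap(n,fn):
    im=read_camera(n); cv2.imwrite('pics/'+fn,im[:,:,::-1]); return im
E
python3 - <<'E'
from h import *
for n in("scene","side","wrist"):
    print(n,camera_params(n)); snap(n,n+'0.png')
print(read_state())
E
```

```text
pics
scene {'fov_y': 48.20783011559055, 'cx': 278.9526652905138, 'cy': 215.8503160562772, 'k1': 0.05321391709834431, 'position': array([1.01260987, 0.75875104, 0.91828315]), 'rotation': array([-0.71233739, -2.58351281,  1.20582084])}
side {'fov_y': 57.99841396425695, 'cx': 277.3141065618908, 'cy': 211.55961925003447, 'k1': -0.10593267576843506, 'position': array([ 0.33810705, -0.78213616,  0.54010534]), 'rotation': array([-2.06597933,  0.2624903 , -0.1837919 ])}
wrist {'fov_y': 59.628088025307015, 'cx': 279.7611547011063, 'cy': 206.57192930275164, 'k1': -0.05210368238795443, 'position': array([0.16747585, 0.58176611, 0.3825087 ]), 'rotation': array([2.41452004, 1.5725511 , 0.23413632])}
{'t': 0.15, 'q': array([ 1.06861271e+00,  1.31001300e-01,  1.48903894e+00, -1.55446351e-05,
        1.52299408e+00, -8.53876399e-02]), 'dq': array([-0.00023056, -0.00436971, -0.00408292, -0.00011197,  0.00333881,
        0.00050893]), 'joint_torque': array([ 4.31122426e-04, -5.60470998e+01, -4.92340279e+01,  7.68058444e-02,
        3.03659518e-02, -1.23363075e-04]), 'tool_pos': array([0.24267124, 0.5482682 , 0.22881489]), 'orientation': array([-6.49888346e-01, -3.07322555e+00,  2.17432194e-03]), 'force': array([-0.01835889,  0.36424933,  0.41536305]), 'wrist_torque': array([ 0.07936733,  0.02039183, -0.01153639]), 'opening': 0.09288180486009391}
```

View pics/scene0.png

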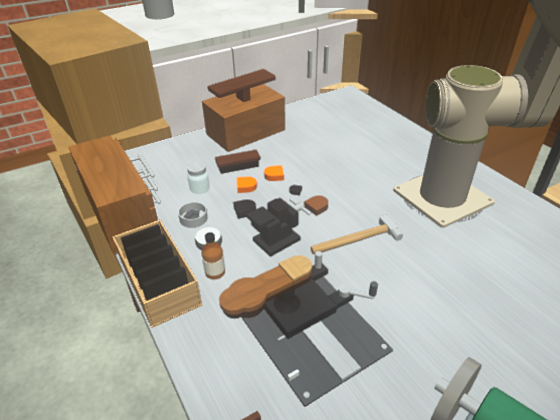

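View pics/side0.png

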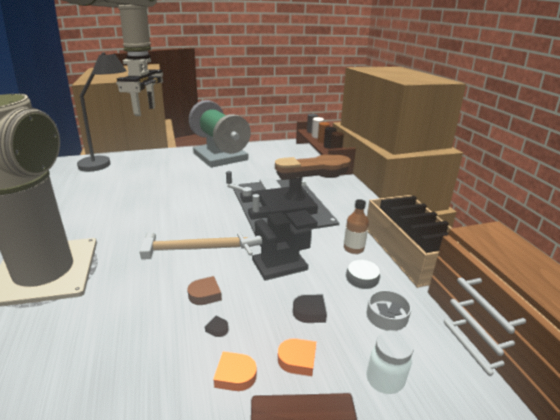

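View pics/wrist0.png

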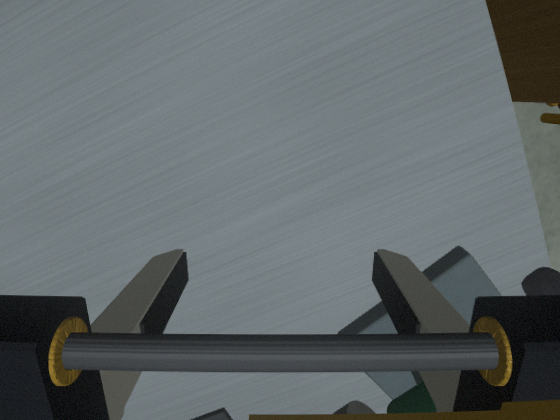

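Run:
```python
from h import *
P={n:camera_params(n) for n in("scene","side")}
for q in ["heel","heel_breast","seat","seat_breast","pointer","mark","push_post","lever_pivot","lever_knob","vise","tack_jar","dye_bottle","polish_tin","plate_tin","brush","small_heel","hammer"]:
    D={}
    for n in P:
        D[n]=tip_of(n,q); print(q,n,[(np.round(d["pixel"]),round(d["confidence"],2)) for d in D[n][:3]])
    if all(D[n] for n in P):
        X=tri([(P[n],D[n][0]["pixel"]) for n in P]); print('   ',X.round(4),[ (proj(P[n],X)-D[n][0]["pixel"]).round(1) for n in P])
print(read_state()["t"])
```

```text
heel scene [(array([274., 177.]), 0.74), (array([244., 213.]), 0.66), (array([319., 210.]), 0.66)]
heel side [(array([295., 360.]), 0.96), (array([236., 377.]), 0.92), (array([309., 314.]), 0.77)]
    [ 0.4494 -0.3615  0.0208] [array([-13.7,   1.7]), array([-26.1,  -5.5])]
heel_breast scene [(array([236., 211.]), 0.67), (array([286., 176.]), 0.57), (array([309., 211.]), 0.57)]
heel_breast side [(array([222., 291.]), 0.92), (array([324., 312.]), 0.89), (array([219., 375.]), 0.73)]
    [ 0.4892 -0.2368  0.03  ] [array([ 32. , -10.9]), array([51.8,  7.4])]
seat scene [(array([300., 266.]), 0.71)]
seat side [(array([289., 161.]), 0.68), (array([325., 313.]), 0.31)]
    [0.6261 0.1505 0.1599] [array([-2.7,  0.7]), array([-2.2, -0.5])]
seat_breast scene [(array([284., 270.]), 0.78)]
seat_breast side [(array([296., 164.]), 0.76)]
    [0.6525 0.138  0.1517] [array([ 0.6, -0.1]), array([0.5, 0.1])]
pointer scene [(array([278., 336.]), 0.57), (array([208., 243.]), 0.31)]
pointer side [(array([308., 193.]), 0.68)]
    [0.7108 0.2005 0.0264] [array([-0.7,  0.1]), array([-0.5, -0.1])]
mark scene 
[... 1368 characters left out ...]
 [array([0.4, 0. ]), array([0.6, 0. ])]
plate_tin scene [(array([193., 219.]), 0.57), (array([352., 242.]), 0.53)]
plate_tin side [(array([388., 315.]), 0.92)]
    [ 7.086e-01 -3.101e-01 -1.000e-04] [array([0.1, 0. ]), array([ 0.1, -0. ])]
brush scene [(array([237., 170.]), 0.97), (array([213., 272.]), 0.43)]
brush side []
small_heel scene [(array([294., 191.]), 0.52)]
small_heel side [(array([220., 329.]), 0.93), (array([247., 190.]), 0.29)]
    [ 0.3789 -0.2659  0.0013] [array([-0.,  0.]), array([-0., -0.])]
hammer scene [(array([355., 241.]), 0.84)]
hammer side [(array([195., 247.]), 0.61), (array([351., 248.]), 0.21)]
    [0.3551 0.0223 0.0011] [array([-0.,  0.]), array([-0., -0.])]
1.85
```

Run:
```python
from h import *
a=cv2.imread('pics/scene0.png'); 
cv2.imwrite('pics/c1.png',cv2.resize(a[225:415,200:420],(792,684)[:2],interpolation=cv2.INTER_CUBIC)[:600])
b=cv2.imread('pics/side0.png'); cv2.imwrite('pics/c2.png',cv2.resize(b[130:350,180:420],(654,600),interpolation=cv2.INTER_CUBIC))
cv2.imwrite('pics/c3.png',cv2.resize(a[150:260,170:340],(792,512),interpolation=cv2.INTER_CUBIC))
p=camera_params("scene")
s=camera_params("side")
print('mark',at_z(p,(293.5,374.5),0.024),proj(s,at_z(p,(293.5,374.5),0.024)))
print('heel',tri([(p,(244,213)),(s,(309,314))]), 'breast?',tri([(p,(236,211)),(s,(324,312))]))
```

```text
mark [0.72873807 0.29854833 0.024     ] [302.35158234 180.46017649]
heel [ 0.56009769 -0.26056856 -0.00650758] breast? [ 0.58426549 -0.27158512  0.00390536]
```

View pics/c1.png

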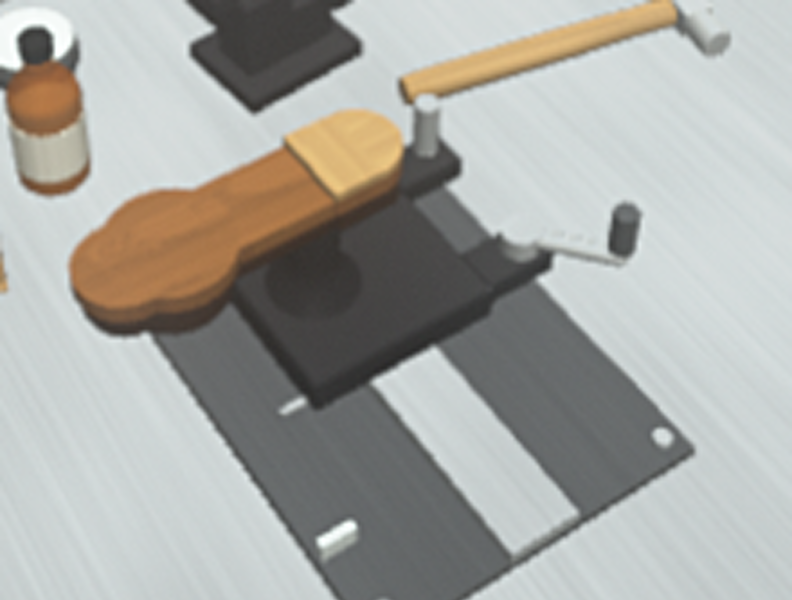

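View pics/c2.png

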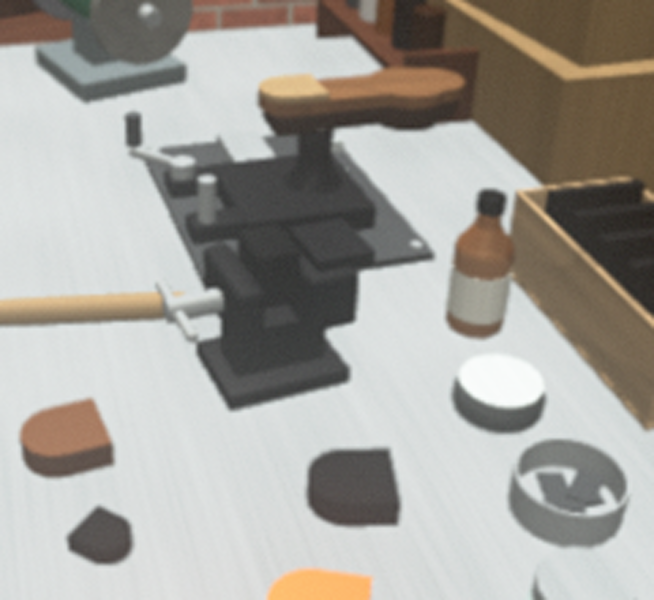

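View pics/c3.png

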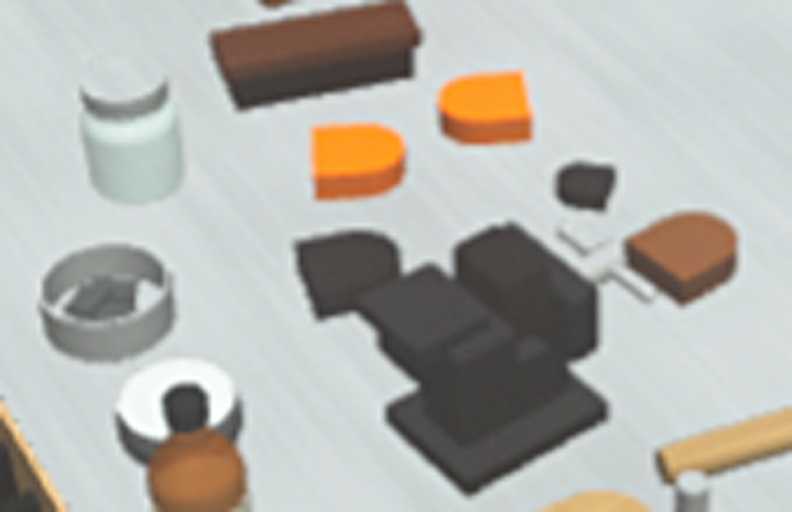

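```bash
cat >> h.py <<'E'
def pose():
    s=read_state(); return np.array(s["tool_pos"]),R.from_rotvec(s["orientation"]).as_matrix(),s
def todo(target,yx=None):
    """shift in present tool axes; yx = wanted world angle of tool x"""
    p,M,s=pose(); d=M.T@(np.array(target)-p)
    a=np.arctan2(M[1,0],M[0,0]); print('t',round(s["t"],2),'pos',p.round(4),'toolx ang',a.round(3),'tilt',np.arccos(-M[2,2]).round(4),'shift',d.round(4),'len/rows',(np.abs(d)/.04).round(1))
    if yx is not None:
        t=-(yx-a); t=(t+np.pi)%(2*np.pi)-np.pi; print('twist',round(t,3),'or',round(t-np.sign(t)*np.pi,3),'rows',abs(t)/.12)
    print('q6',s["q"][5].round(3),'F',np.round(s["force"],1),'open',round(s["opening"],4))
E
python3 - <<'E'
from h import *
p=camera_params("scene")
c=lambda x,y:(200+x/3.6,225+y/3.6)
for a,b in [((155,335),(340,600)),((540,285),(692,452)),((440,348),(578,514)),((375,385),(510,555))]:
    A=at_z(p,c(*a),.01);B=at_z(p,c(*b),.01);d=B-A;print(A.round(4),B.round(4),'yaw',np.arctan2(-d[0],d[1]).round(3))
A=at_z(p,c(692,452),.01);B=at_z(p,c(455,600),.01);print(A,B)
# seat corners
for q in [(285,145),(338,196),(402,135)]: print('seat',at_z(p,c(*q),.16))
print('seat breast mid yaw')
print(at_z(p,c(280,411),.026))
todo([0.478,0.233,0.16],0)
E
```

```text
[0.7497 0.104  0.01  ] [0.743  0.3253 0.01  ] yaw 0.03
[0.5074 0.2018 0.01  ] [0.5061 0.3533 0.01  ] yaw 0.009
[0.5946 0.2099 0.01  ] [0.5923 0.3515 0.01  ] yaw 0.016
[0.6466 0.2123 0.01  ] [0.6429 0.3524 0.01  ] yaw 0.026
[0.50611306 0.35334243 0.01      ] [0.68648392 0.35899469 0.01      ]
seat [0.65906369 0.12514041 0.16      ]
seat [0.65316048 0.17779478 0.16      ]
seat [0.59280397 0.15553889 0.16      ]
seat breast mid yaw
[0.7139754  0.20769044 0.026     ]
t 1.85 pos [0.2429 0.5487 0.2297] toolx ang 2.725 tilt 0.0 shift [-0.3428 -0.1935  0.0697] len/rows [8.6 4.8 1.7]
twist 2.725 or -0.417 rows 22.706612658623726
q6 -0.085 F [ 0.1  0.6 -0.1] open 0.0928
```

```bash
python3 -m creep '[[-0.0343,-0.0193,0,0,0],[-0.0343,-0.0193,0,0,0],[-0.0343,-0.0193,0,0,0],[-0.0343,-0.0193,0,0,0],[-0.0343,-0.0193,0,0,0],[-0.0343,-0.0193,0,0,0],[-0.0343,-0.0193,0,0,0],[-0.0343,-0.0193,0,0,0],[-0.0343,-0.0193,0,0,0],[-0.0343,-0.0193,0,0,0],[0,0,0,0.12,0],[0,0,0,0.12,0]]'
python3 -m creep '[[0,0,0,0.12,0],[0,0,0,0.105,0],[0,0,0,0,0]]'
python3 - <<'E'
from h import *
pw=camera_params("wrist"); snap("wrist","w1.png")
for q in ["lever_knob","lever_pivot","push_post","seat","seat_breast"]:
    for d in tip_of("wrist",q)[:2]:
        z={"lever_knob":.104,"lever_pivot":.066,"push_post":.096,"seat":.16,"seat_breast":.16}[q]
        print(q,d["pixel"],round(d["confidence"],2),at_z(pw,d["pixel"],z).round(4))
todo([0.4796,0.2327,0.16],2.26)
E
```

```text
t: 2.85
tool_pos: [0.4798, 0.2309, 0.2296]
orientation: [1.026, 2.969, -0.0]
force: [-0.7, 1.3, 0.2]
opening: 0.0931
t: 3.1
tool_pos: [0.4785, 0.2331, 0.2297]
orientation: [1.348, 2.837, 0.0]
force: [-0.3, -0.1, 0.4]
opening: 0.0929
lever_knob [281.7, 194.1] 0.69 [0.4755 0.2392 0.104 ]
lever_knob [352.1, 413.9] 0.55 [0.6719 0.1091 0.104 ]
lever_pivot [287.3, 247.2] 0.61 [0.5189 0.1947 0.066 ]
push_post [225.6, 341.9] 0.6 [0.5267 0.0938 0.096 ]
push_post [287.0, 245.5] 0.34 [0.509  0.2054 0.096 ]
seat [223.6, 343.0] 0.75 [0.5038 0.1373 0.16  ]
seat [352.6, 416.4] 0.55 [0.6248 0.145  0.16  ]
t 3.4 pos [0.4783 0.2334 0.2296] toolx ang 2.262 tilt 0.0 shift [-0.0014  0.0005  0.0696] len/rows [0.  0.  1.7]
twist 0.002 or -3.14 rows 0.016664765675045157
q6 -0.334 F [ 0.6  0.8 -0.7] open 0.0929
```

View pics/w1.png

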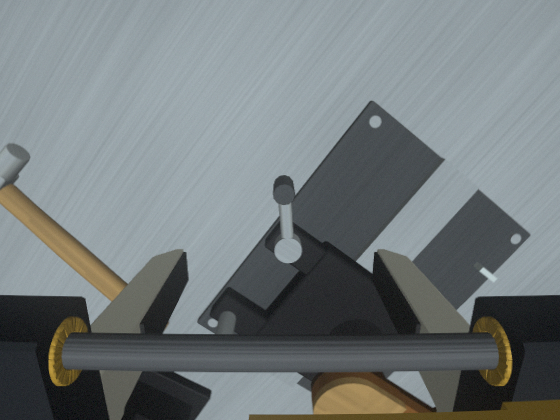

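Run:
```python
from h import *
pw=camera_params("wrist"); print(rot(pw)[:,2].round(3),pw["position"].round(3))
print(proj(pw,[.4777,.2375,.104]),proj(pw,[.4777,.2375,.068]))
print(at_z(pw,(284,184),.104),at_z(pw,(284,199),.066),at_z(pw,(287.5,246),.072))
a=cv2.imread('pics/w1.png');cv2.imwrite('pics/w1c.png',cv2.resize(a[160:270,220:360],(764,600),interpolation=cv2.INTER_CUBIC))
# yaw from wrist: plate edge left line (207,318)->(372,101)
A=at_z(pw,(199,320),.01);B=at_z(pw,(372,101),.01);d=B-A;print(A,B,np.arctan2(-d[0],d[1]))
A=at_z(pw,(479,190),.01);B=at_z(pw,(530,235),.01);print(A,B,np.arctan2((B-A)[1],(B-A)[0])); C=at_z(pw,(444,159),.01);print(C)
print('mark top',at_z(pw,(487,273),.024))
```

```text
[ 0.188 -0.226 -0.956] [0.426 0.297 0.383]
[282.50767793 197.89163093] [282.2055567  186.86773444]
[0.47137451 0.24693446 0.104     ] [0.48646409 0.22950495 0.066     ] [0.51658832 0.19829739 0.072     ]
[0.51507301 0.03849724 0.01      ] [0.49967685 0.35026541 0.01      ] 0.04934329693241641
[0.65125922 0.35834682 0.01      ] [0.73669051 0.36168182 0.01      ] 0.03901742820598285
[0.59734736 0.35666657 0.01      ]
mark top [0.72260052 0.2988465  0.024     ]
```

View pics/w1c.png

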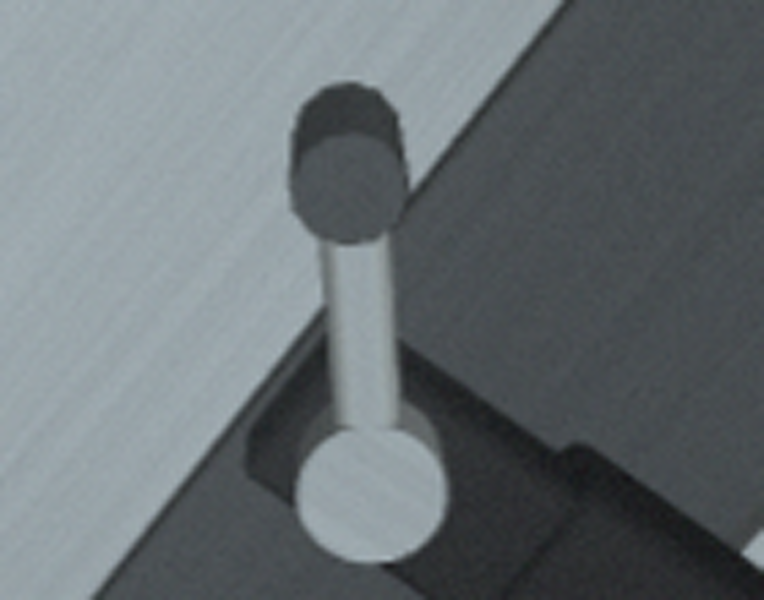

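Run:
```python
from h import *
pw=camera_params("wrist")
k=at_z(pw,(284.1,194.5),.104); print(k)
for z in(.066,.07,.075): v=at_z(pw,(288.2,250.8),z); print(v,np.hypot(*(k-v)[:2]),np.arctan2(*(k-v)[:2][::-1]))
todo([k[0],k[1],.088])
```

```text
[0.47688957 0.24044161 0.104     ]
[0.52199517 0.19306789 0.066     ] 0.06541241803196889 2.331673737325043
[0.5207823  0.19437413 0.07      ] 0.06363006095412775 2.3320247017412616
[0.51926622 0.19600693 0.075     ] 0.061402126348442373 2.332492059975368
t 3.4 pos [0.4783 0.2334 0.2296] toolx ang 2.262 tilt 0.0 shift [0.0063 0.0034 0.1416] len/rows [0.2 0.1 3.5]
q6 -0.334 F [ 0.6  0.8 -0.7] open 0.0929
```

```bash
python3 -m creep '[[0.0063,0.0034,0.036,0,0],[0,0,0.036,0,0],[0,0,0.036,0,0],[0,0,0.0366,0,0],[0,0,0,-0.07,0],[0,0,0,0,255],[0,0,0,0,255],[0,0,0,0,255],[0,0,0,0,255],[0,0,0,0,255],[0,0,0,0,255],[0,0,0,0,255]]' 10
python3 -m creep '[[0,0,0,0,255],[0,0,0,0,255],[0,0,0,0,255]]'
python3 - <<'E'
from h import *
todo([.4769,.2404,.085]); snap("scene","s2.png")
E
```

```text
t: 4.4
tool_pos: [0.4774, 0.2405, 0.0857]
orientation: [1.24, 2.885, 0.001]
force: [0.4, -1.0, -1.1]
opening: 0.0506
t: 4.65
tool_pos: [0.477, 0.2403, 0.085]
orientation: [-1.241, -2.886, 0.0]
force: [0.3, 0.1, 0.2]
opening: 0.0309
t 4.65 pos [0.477  0.2403 0.085 ] toolx ang 2.33 tilt 0.0001 shift [ 0.0001 -0.      0.    ] len/rows [0. 0. 0.]
q6 -0.388 F [0.3 0.1 0.2] open 0.0309
```

```bash
python3 -m creep '[[0,0,0,0,255],[0,0,0,0,255],[0,0,0,0,255],[0,0,0,0,255]]'
```

```text
t: 5.03
tool_pos: [0.4769, 0.2403, 0.085]
orientation: [-1.24, -2.886, 0.0]
force: [-0.7, -0.5, -0.2]
opening: 0.0179
```

```bash
python3 -m creep '[[-0.00045,-0.00765,0,-0.118,255],[-0.00045,-0.00765,0,-0.118,255],[-0.00045,-0.00765,0,-0.118,255],[-0.00045,-0.00765,0,-0.118,255],[-0.00045,-0.00765,0,-0.118,255]]'
python3 -m creep '[[-0.00045,-0.00765,0,-0.118,255],[-0.00045,-0.00765,0,-0.118,255],[-0.00045,-0.00765,0,-0.118,255],[-0.00045,-0.00765,0,-0.118,255],[-0.00045,-0.00765,0,-0.118,255],[-0.00045,-0.00765,0,-0.118,255],[0,0,0,0,255]]'
python3 - <<'E'
from h import *
p,M,s=pose();d=p[:2]-np.array([.522,.193]);print(np.hypot(*d),np.arctan2(d[1],d[0])%6.28)
todo(p);snap("scene","s3.png")
E
```

```text
t: 5.45
tool_pos: [0.4577, 0.2078, 0.085]
orientation: [-0.338, -3.123, -0.001]
force: [-1.4, 2.2, 0.6]
opening: 0.0176
t: 6.03
tool_pos: [0.463, 0.1622, 0.0848]
orientation: [0.768, -3.043, -0.001]
force: [-6.1, -1.5, 6.3]
opening: 0.0177
0.06657117229160915 3.6189250272424425
t 6.03 pos [0.463  0.1622 0.0848] toolx ang -2.647 tilt 0.0034 shift [0. 0. 0.] len/rows [0. 0. 0.]
q6 -1.833 F [-6.1 -1.5  6.3] open 0.0177
```

View pics/s3.png

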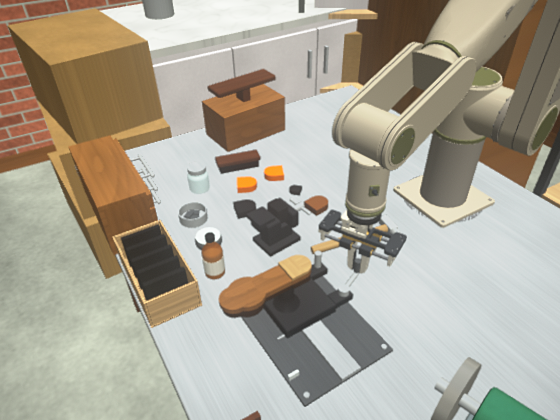

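```bash
python3 -m creep '[[0,0,0,0,130],[0,0,0,0,130],[0,0,0,0,130],[0,0,0,0,130],[0,0,-0.03,0,130],[0,0,-0.035,0,130],[0,0,-0.035,0,130],[0.035,0,-0.01,0,130],[0.035,0,0,0,0],[0,0,0,0,0]]'
python3 - <<'E'
from h import *
pw=camera_params("wrist"); snap("wrist","w2.png")
for q in ["lever_knob","lever_pivot","push_post"]:
    for d in tip_of("wrist",q)[:2]:
        z={"lever_knob":.104,"lever_pivot":.066,"push_post":.096,"seat":.16,"seat_breast":.16}[q]
        print(q,d["pixel"],round(d["confidence"],2),at_z(pw,d["pixel"],z).round(4))
todo([0.527,0.088,0.16],3.14)
E
```

```text
t: 6.92
tool_pos: [0.3985, 0.1286, 0.195]
orientation: [0.756, -3.048, 0.001]
force: [-0.3, -0.8, -1.0]
opening: 0.0547
lever_knob [275.9, 303.7] 0.76 [0.4621 0.159  0.104 ]
lever_pivot [276.4, 338.6] 0.92 [0.5154 0.1871 0.066 ]
t 7.12 pos [0.4031 0.1304 0.1954] toolx ang -2.655 tilt 0.0013 shift [-0.0897 -0.0953  0.0355] len/rows [2.2 2.4 0.9]
twist 0.488 or -2.654 rows 4.064184721294536
q6 -1.865 F [0.5 0.  0. ] open 0.0705
```

View pics/w2.png

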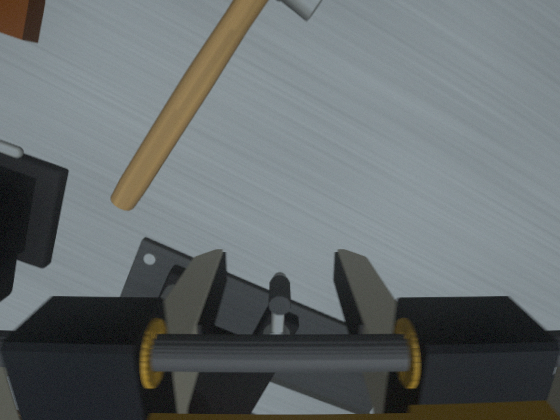

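```bash
python3 -m creep '[[-0.0225,-0.0238,0,0,0],[-0.0225,-0.0238,0,0,0],[-0.0225,-0.0238,0,0,0],[0,0,0,0.11,0],[0,0,0,0.11,0],[0,0,0,0.11,0],[0,0,0,0.1,0],[0,0,0,0,0]]'
python3 - <<'E'
from h import *
pw=camera_params("wrist"); snap("wrist","w3.png")
for q in ["lever_knob","lever_pivot","push_post"]:
    for d in tip_of("wrist",q)[:2]:
        z={"lever_knob":.104,"lever_pivot":.066,"push_post":.096,"seat":.16,"seat_breast":.16}[q]
        print(q,d["pixel"],round(d["confidence"],2),at_z(pw,d["pixel"],z).round(4))
todo([0.527,0.088,0.085],3.2)
E
```

```text
t: 7.78
tool_pos: [0.4962, 0.0988, 0.1942]
orientation: [0.081, -3.139, 0.0]
force: [-1.6, -1.1, -0.1]
opening: 0.0929
lever_knob [371.6, 174.9] 0.85 [0.4631 0.1598 0.104 ]
lever_pivot [382.3, 232.5] 0.76 [0.5185 0.1849 0.066 ]
push_post [259.9, 245.8] 0.68 [0.5226 0.0855 0.096 ]
t 7.98 pos [0.4957 0.0987 0.1948] toolx ang -3.082 tilt 0.0005 shift [-0.0307 -0.0126  0.1097] len/rows [0.8 0.3 2.7]
twist 0.001 or -3.141 rows 0.008921661404722355
q6 -1.535 F [-0.4  0.5 -0.5] open 0.0928
```

View pics/w3.png

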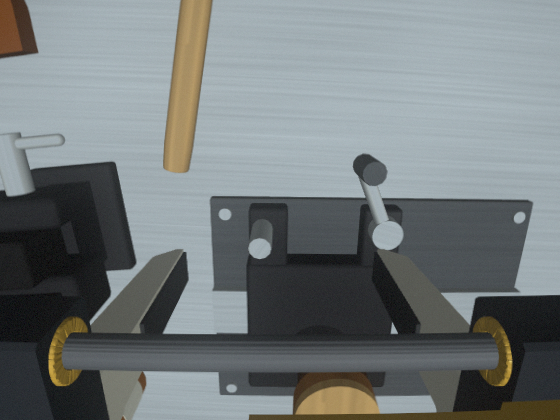

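```bash
python3 - <<'E'
from h import *
pw=camera_params("wrist")
A=at_z(pw,(211,197),.01);B=at_z(pw,(529,201),.01);d=B-A;print(A,B,np.arctan2(-d[0],d[1]))
A=at_z(pw,(224.5,214.5),.01);B=at_z(pw,(519.5,217.5),.01);d=B-A;print(A,B,np.arctan2(-d[0],d[1]))
todo([0.523,0.0855,0.080],3.18)
E
python3 -m creep '[[-0.0275,-0.0122,0.03,0,0],[0,-0.0026,0.03,0,0],[0,0,0.03,0,0],[0,0,0.0248,0,0],[0,0,0,0,255],[0,0,0,0,255],[0,0,0,0,255],[0,0,0,0,255],[0,0,0,0,255],[0,0,0,0,255],[0,0,0,0,255],[0,0,0,0,255]]' 30
python3 -m creep '[[0,0,0,0,255],[0,0,0,0,255],[0,0,0,0,255],[0,0,0,0,255],[0,0,0,0,255]]'
```

```text
[0.51172523 0.0335411  0.01      ] [0.49691393 0.3451787  0.01      ] 0.04749156869691442
[0.52866059 0.04679726 0.01      ] [0.51443847 0.33974613 0.01      ] 0.04851006292837447
t 7.98 pos [0.4957 0.0987 0.1948] toolx ang -3.082 tilt 0.0005 shift [-0.0265 -0.0148  0.1147] len/rows [0.7 0.4 2.9]
twist 0.021 or -3.121 rows 0.17558832807139288
q6 -1.535 F [-0.4  0.5 -0.5] open 0.0928
t: 8.98
tool_pos: [0.5235, 0.0856, 0.0815]
orientation: [-0.088, 3.139, 0.0]
force: [-0.6, -0.2, 0.3]
opening: 0.0447
t: 9.4
tool_pos: [0.5231, 0.0851, 0.0807]
orientation: [0.088, -3.14, 0.001]
force: [0.2, -2.5, 0.1]
opening: 0.0173
```

```bash
python3 -m creep '[[0,0.006,0,0,255],[-0.0001,0.01,0,0,255],[-0.0001,0.01,0,0,255],[-0.0001,0.01,0,0,255],[-0.0001,0.01,0,0,255],[-0.0001,0.01,0,0,255],[-0.0001,0.01,0,0,255],[-0.0001,0.01,0,0,255],[0,0.006,0,0,255],[0,0,0,0,255]]'
python3 - <<'E'
from h import *
p=camera_params("scene"); im=snap("scene","s4.png")
cv2.imwrite('pics/s4c.png',cv2.resize(im[300:420,220:380,::-1],(800,600),interpolation=cv2.INTER_CUBIC))
for q in["pointer","mark"]: print(q,[(d["pixel"],d["confidence"]) for d in tip_of("scene",q)])
todo(pose()[0])
E
```

```text
t: 10.23
tool_pos: [0.52, 0.1678, 0.0808]
orientation: [-0.089, 3.139, -0.001]
force: [4.3, 0.3, -4.0]
opening: 0.0171
pointer [([299.8, 364.6], 0.66), ([242.2, 167.2], 0.39)]
mark [([291.0, 377.8], 0.46)]
t 10.38 pos [0.52   0.1678 0.0808] toolx ang -3.085 tilt 0.0018 shift [0. 0. 0.] len/rows [0. 0. 0.]
q6 -1.409 F [ 6.3  0.8 -4.9] open 0.0171
```

View pics/s4c.png

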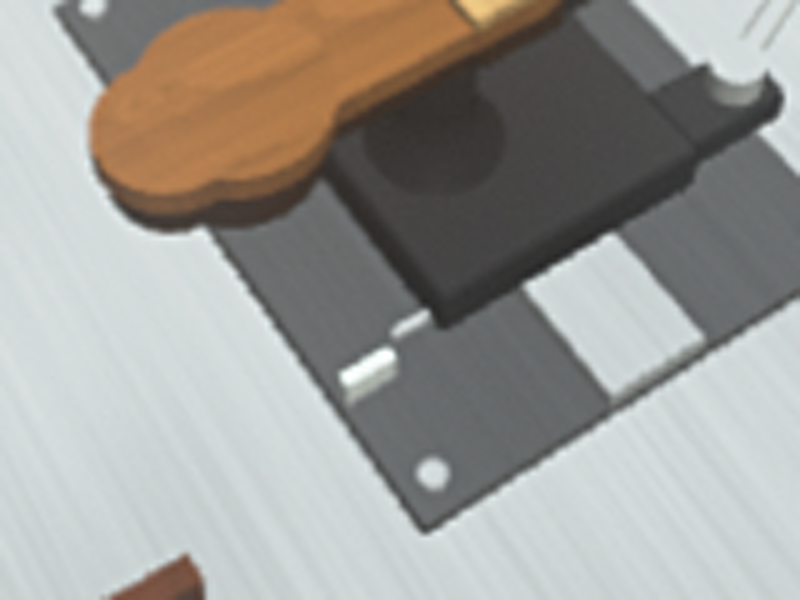

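Run:
```python
from h import *
p=camera_params("scene"); e=np.array([-.048,.9988,0])
c=lambda x,y:(220+x/5,300+y/5)
for n,a,z in [("tip",(394,333),.026),("root",(428,317),.026)]+[("m",m,.024) for m in((340,375),(386,346),(397,352),(347,386),(367,365))]:
    X=at_z(p,c(*a),z); print(n,X.round(4),(X@e).round(4))
```

```text
tip [0.7101 0.2897 0.026 ] 0.2553
root [0.6936 0.2908 0.026 ] 0.2571
m [0.7392 0.2936 0.024 ] 0.2578
m [0.7156 0.2921 0.024 ] 0.2574
m [0.7131 0.2969 0.024 ] 0.2623
m [0.7393 0.2994 0.024 ] 0.2636
m [0.7271 0.2955 0.024 ] 0.2602
```

```bash
python3 -m creep '[[0,0.0022,0,0,255],[0,0.0022,0,0,255],[0,0,0,0,255],[0,0,0,0,255],[0,0,0,0,255]]'
python3 - <<'E'
from h import *
im=snap("scene","s5.png")
cv2.imwrite('pics/s5c.png',cv2.resize(im[350:390,270:320,::-1],(750,600),interpolation=cv2.INTER_CUBIC))
im=snap("side","d5.png")
cv2.imwrite('pics/d5c.png',cv2.resize(im[150:250,220:360,::-1],(800,571),interpolation=cv2.INTER_CUBIC))
todo(pose()[0])
E
```

```text
t: 10.8
tool_pos: [0.5199, 0.1706, 0.0807]
orientation: [-0.087, 3.139, -0.003]
force: [5.6, -5.7, -3.5]
opening: 0.0174
t 10.9 pos [0.5199 0.1706 0.0808] toolx ang -3.086 tilt 0.0023 shift [0. 0. 0.] len/rows [0. 0. 0.]
q6 -1.401 F [ 5.4 -5.1 -4.1] open 0.0177
```

View pics/s5c.png

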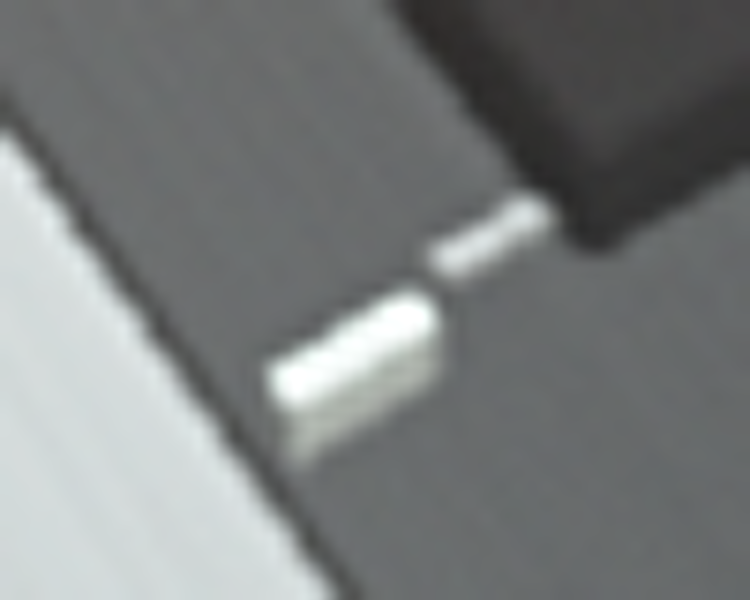

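View pics/d5c.png

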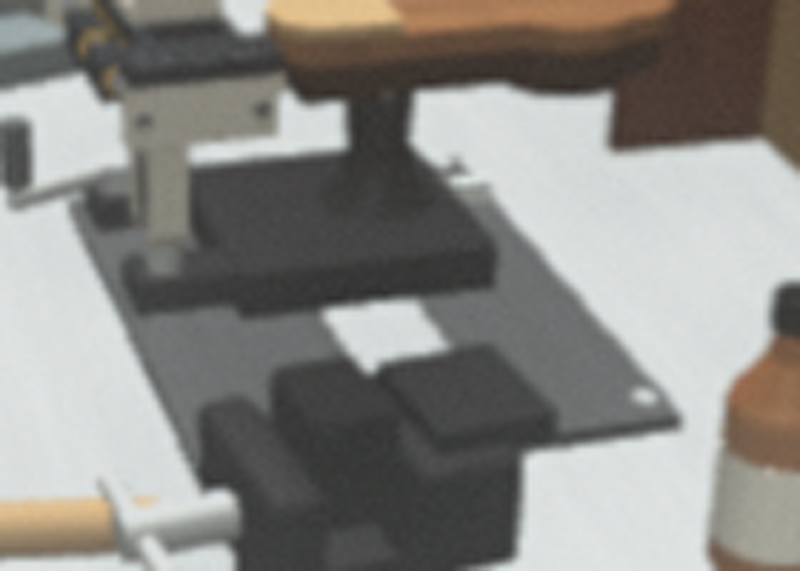

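Run:
```python
from h import *
p=camera_params("scene"); e=np.array([-.048,.9988,0])
c=lambda x,y:(270+x/15-.5+.033,350+y/15-.5+.033)
for n,a,z in [("tip",(443,263),.026),("root",(540,211),.026)]+[("m",m,.024) for m in((268,375),(410,292),(438,318),(295,408),(352,350))]:
    X=at_z(p,c(*a),z); print(n,X.round(4),(X@e).round(4))
```

```text
tip [0.7102 0.291  0.026 ] 0.2565
root [0.694  0.2911 0.026 ] 0.2574
m [0.7397 0.292  0.024 ] 0.2562
m [0.7159 0.2914 0.024 ] 0.2566
m [0.7147 0.2968 0.024 ] 0.2622
m [0.7391 0.2983 0.024 ] 0.2624
m [0.7277 0.2948 0.024 ] 0.2595
```

```bash
python3 -m creep '[[0,0.0028,0,0,255],[0,0,0,0,255],[0,0,0,0,255],[0,0,0,0,255],[0,0,0,0,255]]'
python3 - <<'E'
from h import *
im=snap("scene","s6.png")
cv2.imwrite('pics/s6c.png',cv2.resize(im[350:390,270:320,::-1],(750,600),interpolation=cv2.INTER_CUBIC))
todo(pose()[0])
E
```

```text
t: 11.32
tool_pos: [0.5198, 0.1733, 0.0808]
orientation: [-0.087, 3.139, -0.003]
force: [4.9, -5.8, -2.1]
opening: 0.0176
t 11.37 pos [0.5198 0.1733 0.0808] toolx ang -3.086 tilt 0.0024 shift [0. 0. 0.] len/rows [0. 0. 0.]
q6 -1.396 F [ 5.  -6.4 -3.1] open 0.0174
```

View pics/s6c.png

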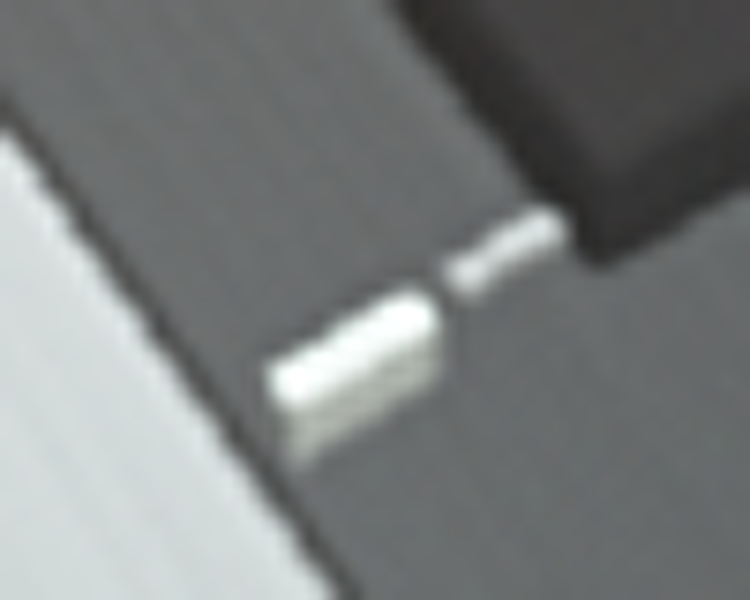

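```bash
python3 -m creep '[[0,0,0,0,120],[0,0,0,0,120],[0,0,0,0,120],[0,0,0,0,120],[0,0,0,0,120],[0,0,-0.03,0,120],[0,0,-0.035,0,120],[0,0,-0.035,0,120],[0.03,0.02,-0.01,0,120],[0.03,0.02,0,0,120],[0,0.02,0,-0.12,60],[0,0,0,-0.12,0]]'
python3 -m creep '[[0,0,0,-0.12,0],[0,0,0,0,0],[0,0,0,0,0]]'
python3 - <<'E'
from h import *
pw=camera_params("wrist"); im=snap("wrist","w7.png")
for q in ["lever_knob","lever_pivot","push_post"]:
    for d in tip_of("wrist",q)[:2]:
        z={"lever_knob":.104,"lever_pivot":.066,"push_post":.096,"seat":.16,"seat_breast":.16}[q]
        print(q,d["pixel"],round(d["confidence"],2),at_z(pw,d["pixel"],z).round(4))
im=snap("scene","s7.png")
cv2.imwrite('pics/s7c.png',cv2.resize(im[350:390,270:320,::-1],(750,600),interpolation=cv2.INTER_CUBIC))
todo([0.459,0.2525,0.085],3.6)
E
```

```text
t: 12.37
tool_pos: [0.4538, 0.2339, 0.1913]
orientation: [-0.475, 3.105, 0.003]
force: [1.8, 0.3, 0.4]
opening: 0.0584
t: 12.62
tool_pos: [0.4554, 0.2313, 0.1908]
orientation: [0.644, -3.075, -0.0]
force: [0.5, 0.4, 0.4]
opening: 0.0778
lever_knob [299.7, 231.9] 0.6 [0.4592 0.2484 0.104 ]
lever_pivot [299.9, 281.0] 0.96 [0.5123 0.275  0.066 ]
push_post [177.6, 259.4] 0.95 [0.5185 0.1758 0.096 ]
t 12.87 pos [0.4557 0.2309 0.1908] toolx ang -2.728 tilt 0.0002 shift [-0.0117  0.0184  0.1057] len/rows [0.3 0.5 2.6]
twist -0.045 or 3.097 rows 0.37139977241306504
q6 -1.616 F [-0.3  0.6 -0.7] open 0.0927
```

View pics/w7.png

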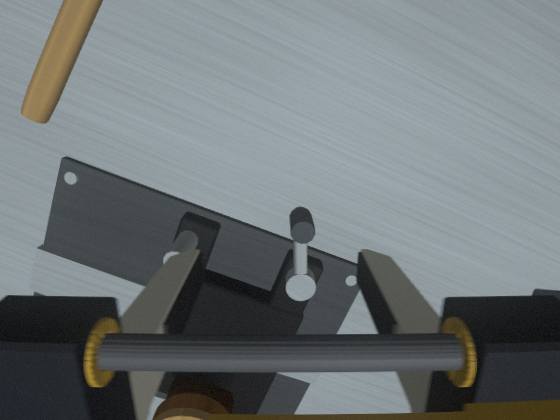

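View pics/s7c.png

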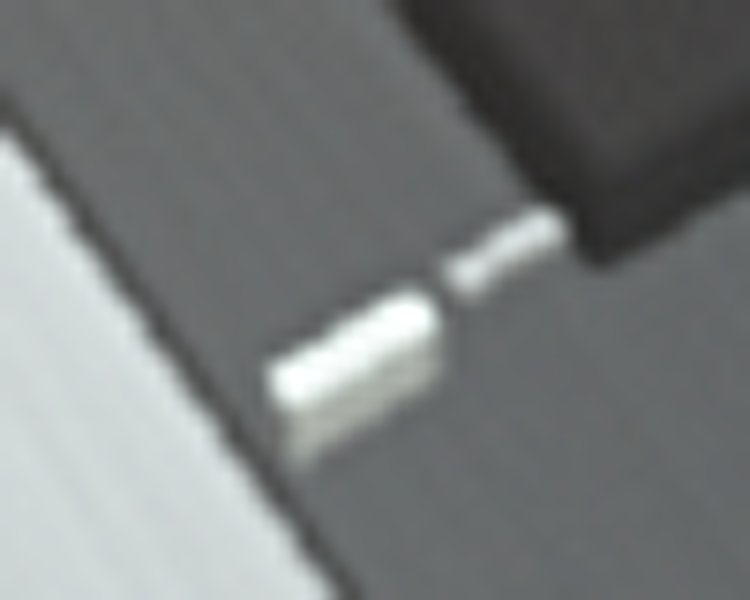

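Run:
```python
from h import *
pw=camera_params("wrist")
k=at_z(pw,(302.3,232),.104);v=at_z(pw,(300.5,287),.066);print(k,v,np.hypot(*(k-v)[:2]),np.arctan2(*(k-v)[:2][::-1])%6.283)
todo([k[0],k[1],0.085],3.6)
```

```text
[0.45870793 0.24971137 0.104     ] [0.51739408 0.27757485 0.066     ] 0.06496489353440922 3.5846827785403943
t 12.87 pos [0.4557 0.2309 0.1908] toolx ang -2.728 tilt 0.0002 shift [-0.0104  0.016   0.1057] len/rows [0.3 0.4 2.6]
twist -0.045 or 3.097 rows 0.37139977241306504
q6 -1.616 F [-0.3  0.6 -0.7] open 0.0927
```

```bash
python3 -m creep '[[-0.0104,0.016,0.025,0,0],[0,0,0.03,0,0],[0,0,0.03,0,0],[0,0,0.0207,-0.03,0],[0,0,0,0,255],[0,0,0,0,255],[0,0,0,0,255],[0,0,0,0,255],[0,0,0,0,255],[0,0,0,0,255],[0,0,0,0,255],[0,0,0,0,255]]' 10
python3 -m creep '[[0,0,0,0,255],[0,0,0,0,255],[0,0,0,0,255],[0,0,0,0,255],[0,0,0,0,255]]'
```

```text
t: 13.87
tool_pos: [0.4589, 0.2501, 0.0857]
orientation: [-0.695, 3.063, 0.0]
force: [0.3, 0.2, -0.5]
opening: 0.0444
t: 14.28
tool_pos: [0.4584, 0.2502, 0.0851]
orientation: [0.695, -3.063, -0.001]
force: [-1.5, 0.6, -0.4]
opening: 0.0176
```

```bash
python3 -m creep '[[-0.00045,0.0076,0,0.117,255],[-0.00045,0.0076,0,0.117,255],[-0.00045,0.0076,0,0.117,255],[-0.00045,0.0076,0,0.117,255],[-0.00045,0.0076,0,0.117,255],[-0.00045,0.0076,0,0.117,255]]'
python3 -m creep '[[-0.00045,0.0076,0,0.117,255],[-0.00045,0.0076,0,0.117,255],[-0.00045,0.0076,0,0.117,255],[-0.00045,0.0076,0,0.117,255],[-0.00045,0.0076,0,0.117,255],[0,0,0,0,255],[0,0,0,0,255]]'
python3 - <<'E'
from h import *
p,M,s=pose();d=p[:2]-np.array([.5174,.2776]);print(np.hypot(*d),np.arctan2(d[1],d[0])%6.28)
todo(p)
E
```

```text
t: 14.78
tool_pos: [0.4541, 0.2945, 0.085]
orientation: [-0.41, -3.114, 0.001]
force: [0.4, -2.5, 2.0]
opening: 0.0175
t: 15.37
tool_pos: [0.4739, 0.3272, 0.0851]
orientation: [-1.276, -2.87, -0.001]
force: [-0.9, 3.2, 0.2]
opening: 0.0178
0.06599204022220759 2.2908383893827056
t 15.37 pos [0.4739 0.3272 0.0851] toolx ang 2.305 tilt 0.0009 shift [0. 0. 0.] len/rows [0. 0. 0.]
q6 -0.22 F [-0.9  3.2  0.2] open 0.0178
```

```bash
python3 -m creep '[[0,0,0,0,120],[0,0,0,0,120],[0,0,0,0,120],[0,0,0,0,120],[0,0,0,0,120],[0,0,-0.03,0,120],[0,0,-0.035,0,120],[0,0,-0.035,0,120],[0,0,-0.04,0,120],[0,0,-0.04,0,60],[0,0,-0.03,-0.12,0],[0,0,0,-0.12,0]]'
python3 -m creep '[[0,0,0,-0.12,0],[0,0,0,-0.12,0],[0,0,0,-0.12,0],[0,0,0,-0.12,0],[0,0,0,-0.12,0],[0,0,0,0,0]]'
python3 - <<'E'
from h import *
pw=camera_params("wrist"); im=snap("wrist","w8.png")
im=snap("scene","s8.png")
cv2.imwrite('pics/s8c.png',cv2.resize(im[240:390,250:410,::-1],(640,600),interpolation=cv2.INTER_CUBIC))
for q in["seat","seat_breast","lever_knob","lever_pivot"]: print(q,[(d["pixel"],d["confidence"]) for d in tip_of("scene",q)])
todo([0.50,-0.262,0.29],3.1)
E
```

```text
t: 16.37
tool_pos: [0.4765, 0.3279, 0.3043]
orientation: [0.919, 2.995, 0.014]
force: [0.5, 0.8, 1.9]
opening: 0.0646
t: 16.87
tool_pos: [0.4739, 0.3264, 0.2951]
orientation: [0.008, -3.142, 0.0]
force: [0.0, -0.4, 0.2]
opening: 0.0929
seat [([320.6, 291.6], 0.67)]
seat_breast [([309.0, 297.8], 0.88)]
lever_knob [([401.1, 308.0], 0.78), ([276.3, 241.3], 0.43)]
lever_pivot [([365.8, 314.2], 0.98), ([291.4, 378.3], 0.65), ([321.1, 289.9], 0.62)]
t 17.17 pos [0.474  0.3266 0.2951] toolx ang 3.139 tilt 0.0 shift [-0.0278 -0.5885  0.0051] len/rows [ 0.7 14.7  0.1]
twist 0.039 or -3.103 rows 0.3215193315235565
q6 -1.054 F [-0.1 -0.1 -0.5] open 0.0926
```

View pics/s8c.png

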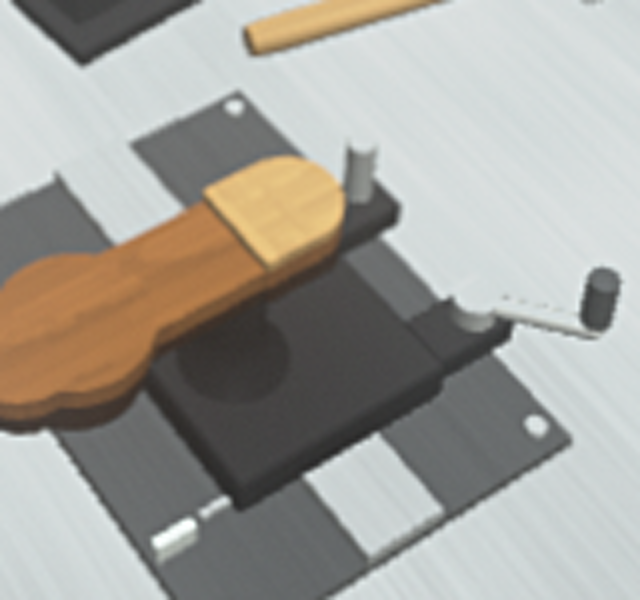

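View pics/w8.png

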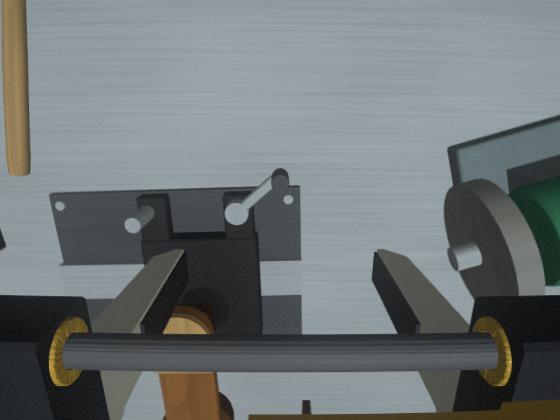

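```bash
python3 -m creep '[[-0.0315,-0.0217,0,0,0],[-0.0315,-0.0217,0,0,0],[-0.0315,-0.0217,0,0,0],[-0.0315,-0.0217,0,0,0],[0,0,0,0,0],[0,0,0,0,0],[0,0,0,0,0]]'
python3 - <<'E'
from h import *
pw=camera_params("wrist"); im=snap("wrist","w9.png")
for q in["seat","seat_breast"]: print(q,[(d["pixel"],d["confidence"],at_z(pw,d["pixel"],.16).round(4)) for d in tip_of("wrist",q)])
for k,v in pw.items(): print(k,v)
cv2.imwrite('pics/w9c.png',cv2.resize(im[120:300,170:390,::-1],(733,600),interpolation=cv2.INTER_CUBIC))
E
```

```text
t: 17.75
tool_pos: [0.5997, 0.2397, 0.2948]
orientation: [-0.003, -3.141, -0.0]
force: [-1.1, -0.2, 1.2]
opening: 0.0929
seat [([270.4, 225.8], 0.98, array([0.6228, 0.2319, 0.16  ]))]
seat_breast [([273.3, 260.8], 0.77, array([0.655 , 0.2341, 0.16  ]))]
fov_y 59.628088025307015
cx 279.7611547011063
cy 206.57192930275164
k1 -0.05210368238795443
position [0.51752342 0.24003268 0.44865853]
rotation [2.06323913 2.05929358 0.30838335]
```

View pics/w9c.png

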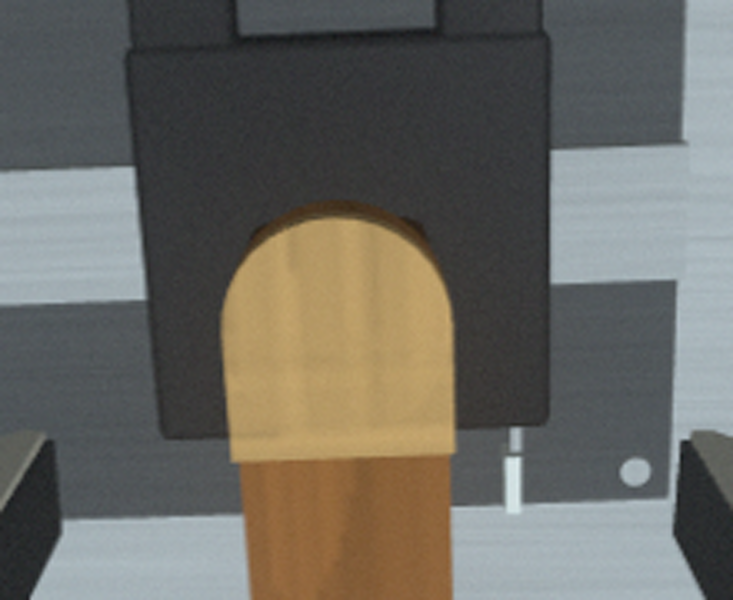

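```bash
cat >> h.py <<'E'
from scipy.optimize import least_squares
def Dout(s=1.0):
    pts=[]
    a=np.linspace(np.pi/2,3*np.pi/2,40)
    # back: half round radius 29 centred x=-3
    pts+= [(-.003+.029*np.cos(t),.029*np.sin(t)) for t in a]
    pts+= [(x,-.029) for x in np.linspace(-.002,.032,20)]
    pts+= [(.032,y) for y in np.linspace(-.029,.029,30)]
    pts+= [(x,.029) for x in np.linspace(.032,-.002,20)]
    return np.array(pts)
def fitD(p,mask,z,x0,fitz=False):
    cs,_=cv2.findContours(mask.astype(np.uint8),cv2.RETR_EXTERNAL,cv2.CHAIN_APPROX_NONE)
    c=max(cs,key=cv2.contourArea)[:,0,:].astype(float)
    D=Dout()
    from scipy.spatial import cKDTree
    def res(v):
        zz=z+(v[3] if fitz else 0)
        C,S=np.cos(v[2]),np.sin(v[2])
        P=np.array([proj(p,[v[0]+C*a-S*b,v[1]+S*a+C*b,zz]) for a,b in D])
        P=cv2.approxPolyDP and P
        # dense polyline distance, contour pixel centres
        Q=np.concatenate([P+(np.roll(P,-1,0)-P)*t for t in(0,.25,.5,.75)])
        d,_=cKDTree(Q).query(c); inside=np.array([cv2.pointPolygonTest(P.astype(np.float32).reshape(-1,1,2),tuple(map(float,q)),True) for q in c])
        return np.clip(inside-0.5,-4,4)
    v0=list(x0)+([0.] if fitz else [])
    r=least_squares(res,v0,x_scale=[.01,.01,.1]+([.01] if fitz else []),diff_step=1e-3)
    return r.x,np.sqrt(np.mean(r.fun**2)),c
E
python3 - <<'E'
from h import *
pw=camera_params("wrist"); im=cv2.imread('pics/w9.png')[:,:,::-1].astype(int)
m=(im[:,:,0]-im[:,:,2]>35)&(im[:,:,1]-im[:,:,2]>30)&(im[:,:,1]>115)
m[330:]=0;m[:120]=0;m=cv2.morphologyEx(m.astype(np.uint8),cv2.MORPH_OPEN,np.ones((3,3)))
o=im.astype(np.uint8)[:,:,::-1].copy();o[m>0]=(0,0,255);cv2.imwrite('pics/m9.png',o[120:330,170:390])
for z in(.157,.16,.163):
    v,e,c=fitD(pw,m,z,[.623,.233,.05]);print(z,v.round(4),e)
v,e,c=fitD(pw,m,.16,[.623,.233,.05],True);print(v.round(4),e)
E
```

```text
0.157 [0.6206 0.2334 0.0333] 0.4506503715533566
0.16 [0.6196 0.2334 0.0327] 0.30581695747821686
0.163 [0.6186 0.2335 0.0322] 0.5017809883265165
[ 6.197e-01  2.334e-01  3.260e-02 -2.000e-04] 0.30439174325391555
```

View pics/m9.png

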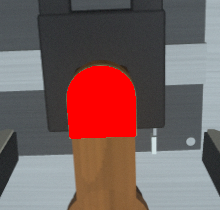

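```bash
python3 -m creep '[[0.003,-0.0415,0,0,0],[0.003,-0.0415,0,0,0],[0.003,-0.0415,0,0,0],[0.003,-0.0415,0,0,0],[0.003,-0.0415,0,0,0],[0.003,-0.0415,0,0,0],[0.003,-0.0415,0,0,0],[0.003,-0.0415,0,0,0],[0.003,-0.0415,0,0,0],[0.003,-0.0415,0,0,0],[0.003,-0.0415,0,0,0],[0.003,-0.0415,0,0,0]]'
python3 -m creep '[[0,0,0,0,0],[0,0,0,0,0],[0,0,0,0,0]]'
python3 - <<'E'
from h import *
pw=camera_params("wrist"); im=snap("wrist","w10.png")
for q in["heel","heel_breast"]: print(q,[(d["pixel"],d["confidence"],at_z(pw,d["pixel"],.0).round(4)) for d in tip_of("wrist",q)])
S=silhouettes("wrist","heel"); print([(d["pixel"],d["confidence"],d["region"].sum()) for d in S])
import pickle;pickle.dump((pw,S,im),open('w10.pkl','wb'))
todo(pose()[0],3.14)
E
```

```text
t: 18.9
tool_pos: [0.5632, -0.2589, 0.2959]
orientation: [-0.001, 3.14, -0.001]
force: [-0.1, -0.1, 0.4]
opening: 0.0931
t: 19.15
tool_pos: [0.5636, -0.2574, 0.2954]
orientation: [0.001, 3.141, 0.001]
force: [0.4, 1.0, 0.6]
opening: 0.0931
heel [([187.8, 107.6], 0.87, array([ 0.4961, -0.3668,  0.    ])), ([175.3, 13.3], 0.8, array([ 0.3926, -0.3744,  0.    ])), ([273.4, 158.6], 0.57, array([ 0.5576, -0.2651,  0.    ]))]
heel_breast [([269.9, 180.3], 0.86, array([ 0.5851, -0.2696,  0.    ])), ([368.4, 9.8], 0.75, array([ 0.3893, -0.158 , -0.    ])), ([183.0, 133.4], 0.61, array([ 0.5265, -0.3748,  0.    ])), ([86.3, 87.0], 0.5, array([ 0.4709, -0.487 ,  0.    ])), ([328.4, 268.5], 0.16, array([ 0.7075, -0.1913,  0.    ]))]
[([174.8, 17.1], 0.86, np.int64(2290)), ([186.3, 112.1], 0.76, np.int64(2873)), ([365.3, 4.0], 0.75, np.int64(580)), ([274.2, 159.2], 0.59, np.int64(2406))]
t 19.35 pos [ 0.564  -0.2566  0.2955] toolx ang -3.14 tilt 0.0005 shift [0. 0. 0.] len/rows [0. 0. 0.]
twist 0.003 or -3.138 rows 0.025831785651334965
q6 -2.082 F [ 0.8 -0.2  0.1] open 0.0928
```

View pics/w10.png

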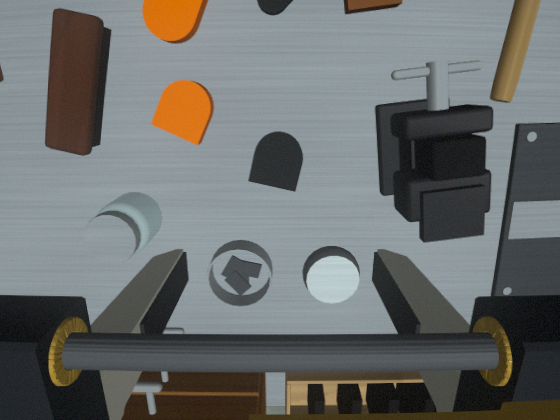

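Run:
```python
from h import *
import pickle
pw,S,im=pickle.load(open('w10.pkl','rb'))
i=im.astype(int); m=(i.max(2)<75); r=np.zeros_like(m); r[120:200,235:315]=m[120:200,235:315]
r=cv2.morphologyEx(r.astype(np.uint8),cv2.MORPH_OPEN,np.ones((3,3)))
# top face outline at z=.022 (sides slightly seen): fit
v,e,c=fitD(pw,r,.022,[.56,-.262,-.2]);print(v.round(4),e)
v2,e2,_=fitD(pw,S[3]["region"],.022,[.56,-.262,-.2]);print(v2.round(4),e2)
C,s=np.cos(v[2]),np.sin(v[2])
o=cv2.resize(im[110:210,220:330,::-1],None,fx=6,fy=6,interpolation=cv2.INTER_CUBIC)
for z,col in((.022,(0,0,255)),(0,(255,0,0))):
    P=np.array([proj(pw,[v[0]+C*a-s*b,v[1]+s*a+C*b,z]) for a,b in Dout()]); cv2.polylines(o,[((P-[220,110]+.5)*6).astype(int)],True,col,1)
cv2.imwrite('pics/w10c.png',o)
```

```text
[ 0.5552 -0.2601 -0.2176] 0.6109344207418851
[ 0.5547 -0.2611 -0.2063] 0.7608756324976856
```

View pics/w10c.png

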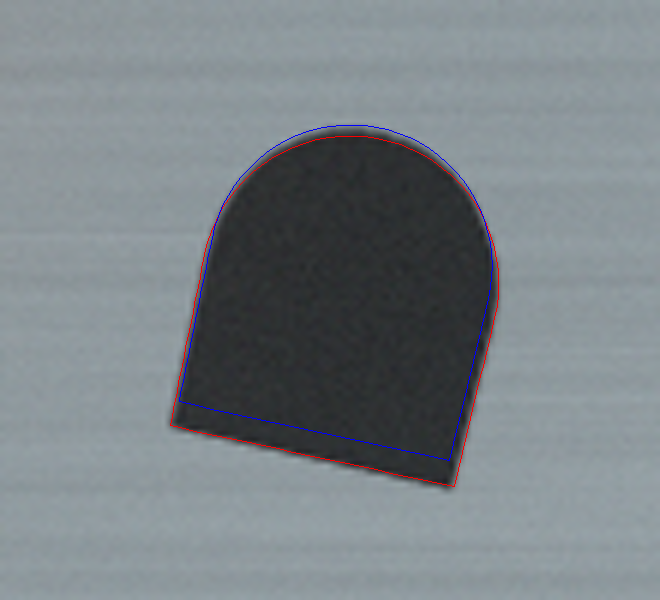

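Run:
```python
from h import *
import pickle
pw,S,im=pickle.load(open('w10.pkl','rb'))
for px in [(377,108),(384,192),(392,115),(396,185),(422,190)]:
    print(px,[at_z(pw,px,z)[:2].round(3) for z in(0.02,.09,.13)])
todo([.5648,-.2619,.014],np.pi-.214)
```

```text
(377, 108) [array([ 0.496, -0.146]), array([ 0.494, -0.164]), array([ 0.492, -0.175])]
(384, 192) [array([ 0.595, -0.131]), array([ 0.576, -0.151]), array([ 0.566, -0.163])]
(392, 115) [array([ 0.504, -0.129]), array([ 0.5 , -0.15]), array([ 0.498, -0.162])]
(396, 185) [array([ 0.586, -0.117]), array([ 0.569, -0.14 ]), array([ 0.559, -0.153])]
(422, 190) [array([ 0.592, -0.084]), array([ 0.574, -0.112]), array([ 0.564, -0.128])]
t 19.35 pos [ 0.564  -0.2566  0.2955] toolx ang -3.14 tilt 0.0005 shift [-0.0006 -0.0053  0.2815] len/rows [0.  0.1 7. ]
twist 0.216 or -2.926 rows 1.795893005736393
q6 -2.082 F [ 0.8 -0.2  0.1] open 0.0928
```

```bash
python3 -m creep '[[-0.0006,-0.0053,0.04,0,0],[0,0,0.04,0.108,0],[0,0,0.04,0.108,0],[0,0,0.04,0,0],[0,0,0.03,0,0],[0,0,0.02,0,0],[0,0,0,0,0]]'
python3 - <<'E'
from h import *
todo([.5648,-.2619,.014],np.pi-.214)
pw=camera_params("wrist"); im=snap("wrist","w11.png")
E
```

```text
t: 19.93
tool_pos: [0.5608, -0.2603, 0.079]
orientation: [-0.336, -3.115, -0.006]
force: [0.1, 0.5, -0.4]
opening: 0.0927
t 19.93 pos [ 0.5608 -0.2603  0.079 ] toolx ang 2.926 tilt 0.0095 shift [-0.0048 -0.0009  0.065 ] len/rows [0.1 0.  1.6]
twist -0.001 or 3.14 rows 0.009277412971420151
q6 -1.873 F [ 0.1  0.5 -0.4] open 0.0927
```

View pics/w11.png

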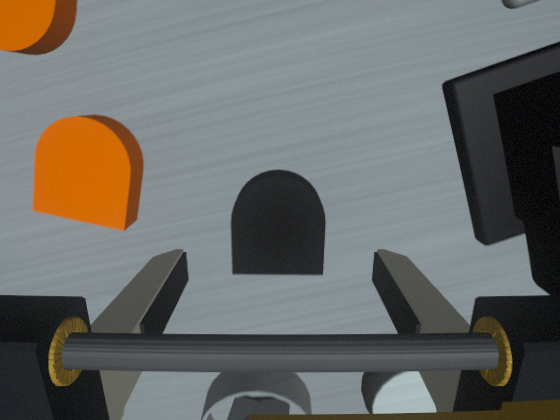

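```bash
python3 -m creep '[[0,0,0,0,0],[0,0,0,0,0],[0,0,0,0,0]]'
python3 - <<'E'
from h import *
pw=camera_params("wrist"); im=snap("wrist","w12.png")
i=im.astype(int); m=(i.max(2)<85); r=np.zeros_like(m); r[140:285,215:345]=m[140:285,215:345]
r=cv2.morphologyEx(r.astype(np.uint8),cv2.MORPH_OPEN,np.ones((3,3)))
v,e,c=fitD(pw,r,.022,[.556,-.26,-.21]);print(v.round(4),e)
g=v[:2]+.009*np.array([np.cos(v[2]),np.sin(v[2])]);print(g)
todo([g[0],g[1],.014],np.pi+v[2])
C,s=np.cos(v[2]),np.sin(v[2])
o=cv2.resize(im[150:300,200:360,::-1],None,fx=4,fy=4,interpolation=cv2.INTER_CUBIC)
for z,col in((.022,(0,0,255)),(0,(255,0,0))):
    P=np.array([proj(pw,[v[0]+C*a-s*b,v[1]+s*a+C*b,z]) for a,b in Dout()]); cv2.polylines(o,[((P-[200,150]+.5)*4).astype(int)],True,col,1)
cv2.imwrite('pics/w12c.png',o)
E
```

```text
t: 20.23
tool_pos: [0.5659, -0.2643, 0.0881]
orientation: [0.339, 3.119, -0.003]
force: [-0.1, 1.0, 0.2]
opening: 0.0932
[ 0.5541 -0.2598 -0.2226] 1.5337838669224042
[ 0.56284395 -0.26180784]
t 20.28 pos [ 0.5656 -0.2643  0.0877] toolx ang 2.925 tilt 0.004 shift [0.0035 0.0019 0.0737] len/rows [0.1 0.  1.8]
twist 0.006 or -3.136 rows 0.04978608680462626
q6 -1.873 F [-0.   0.8  0.2] open 0.093
```

View pics/w12c.png

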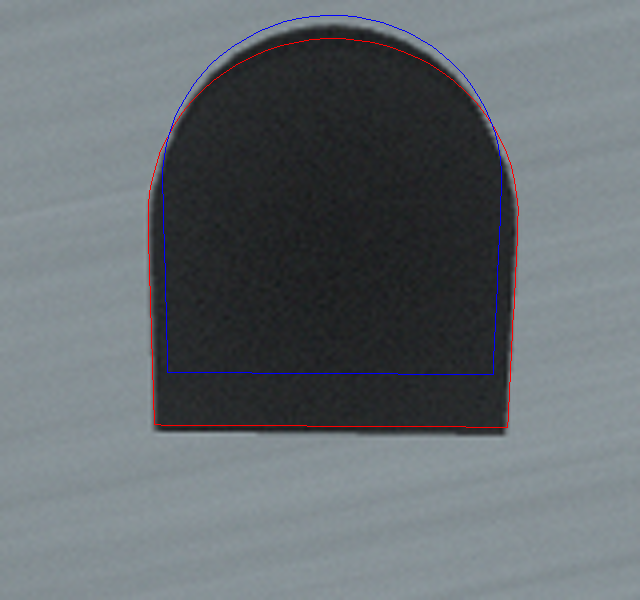

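```bash
python3 -m creep '[[0.002,0.002,0.03,0,0],[0,0,0.028,0,0],[0,0,0.0145,0,0],[0,0,0,0,0],[0,0,0,0,0],[0,0,0,0,0]]'
python3 - <<'E'
from h import *
todo([.5640,-.2620,.0145],np.pi-.215)
E
```

```text
t: 20.78
tool_pos: [0.5631, -0.2616, 0.0135]
orientation: [0.34, 3.122, -0.001]
force: [0.6, -0.1, 0.1]
opening: 0.0928
t 20.78 pos [ 0.5631 -0.2616  0.0135] toolx ang 2.925 tilt 0.0009 shift [-0.001  -0.0002 -0.001 ] len/rows [0. 0. 0.]
twist -0.002 or 3.14 rows 0.01557202444553892
q6 -1.871 F [ 0.6 -0.1  0.1] open 0.0928
```

```bash
python3 -m creep '[[0,0,0,0,255],[0,0,0,0,255],[0,0,0,0,255],[0,0,0,0,255],[0,0,0,0,255],[0,0,0,0,255],[0,0,0,0,255],[0,0,0,0,255]]' 30
python3 -m creep '[[0,0,-0.005,0,255],[0,0,-0.01,0,255],[0,0,-0.02,0,255],[0,0,-0.03,0,255],[0,0,-0.03,0,255],[0,0,0,0,255],[0,0,0,0,255]]'
python3 - <<'E'
from h import *
todo(pose()[0]); snap("wrist","w13.png"); snap("side","d13.png")
E
```

```text
t: 21.45
tool_pos: [0.5625, -0.2612, 0.0126]
orientation: [-0.34, -3.123, 0.0]
force: [-0.6, 0.6, -0.5]
opening: 0.0579
t: 22.03
tool_pos: [0.5646, -0.2623, 0.1115]
orientation: [0.339, 3.117, -0.004]
force: [-0.0, -0.4, -1.2]
opening: 0.0575
t 22.03 pos [ 0.5646 -0.2623  0.1115] toolx ang 2.925 tilt 0.0062 shift [0. 0. 0.] len/rows [0. 0. 0.]
q6 -1.871 F [-0.  -0.4 -1.2] open 0.0575
```

View pics/w13.png

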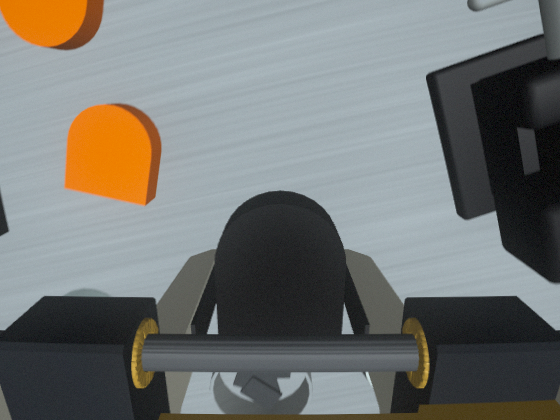

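View pics/d13.png

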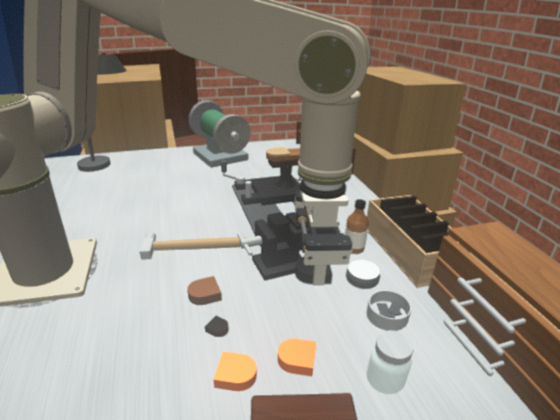

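```bash
python3 -m creep '[[0,0,-0.02,0,255],[0,0,-0.03,0,255],[0,0,-0.03,0,255],[0,0,-0.03,0,255],[0,0,-0.03,0,255],[0,0,-0.015,0,255],[0,0,0,-0.085,255],[0,0,0,-0.085,255],[0,0,0,-0.085,255],[0,0,0,0,255],[0,0,0,0,255]]'
python3 - <<'E'
from h import *
todo([.6271,.2337,.26],np.pi+.04); snap("wrist","w14.png")
E
```

```text
t: 23.05
tool_pos: [0.5619, -0.2608, 0.2608]
orientation: [0.056, -3.139, -0.002]
force: [0.7, 0.2, -2.0]
opening: 0.0577
t 23.05 pos [ 0.5619 -0.2608  0.2608] toolx ang -3.106 tilt 0.003 shift [-0.0827  0.4919  0.0014] len/rows [ 2.1 12.3  0. ]
twist -0.004 or 3.137 rows 0.03661628700785495
q6 -2.124 F [ 0.7  0.2 -2. ] open 0.0577
```

```bash
python3 -m creep '[[-0.002,0.01,0,0,255],[-0.004,0.02,0,0,255],[-0.006,0.03,0,0,255],[-0.006,0.036,0,0,255],[-0.006,0.036,0,0,255],[-0.006,0.036,0,0,255],[-0.006,0.036,0,0,255],[-0.006,0.036,0,0,255],[-0.006,0.036,0,0,255],[-0.006,0.036,0,0,255],[-0.006,0.036,0,0,255],[-0.006,0.036,0,0,255]]'
python3 -m creep '[[-0.006,0.036,0,0,255],[-0.006,0.036,0,0,255],[-0.005,0.026,0,0,255],[-0.003,0.012,0,0,255],[0,0,0,0,255],[0,0,0,0,255],[0,0,0,0,255],[0,0,0,0,255]]'
python3 - <<'E'
from h import *
import pickle
pw=camera_params("wrist");p,M,s=pose(); im=snap("wrist","w15.png"); pickle.dump((pw,p,M,im),open('w15.pkl','wb'))
snap("side","d15.png");snap("scene","s15.png")
todo([.6271,.2337,.1826],np.pi+.04)
cv2.imwrite('pics/w15c.png',cv2.resize(im[150:350,180:380,::-1],None,fx=3,fy=3,interpolation=cv2.INTER_CUBIC))
E
```

```text
t: 24.1
tool_pos: [0.6134, 0.1276, 0.2625]
orientation: [0.058, -3.141, -0.0]
force: [0.8, 0.5, -0.2]
opening: 0.058
t: 24.77
tool_pos: [0.6297, 0.2342, 0.2627]
orientation: [0.057, -3.141, 0.001]
force: [-0.2, -0.4, -0.2]
opening: 0.058
t 24.92 pos [0.6299 0.2345 0.2629] toolx ang -3.105 tilt 0.0003 shift [ 0.0028 -0.0007  0.0803] len/rows [0.1 0.  2. ]
twist -0.004 or 3.138 rows 0.029803574908611928
q6 -1.327 F [-0.6  0.2 -1.7] open 0.0578
```

View pics/w15c.png

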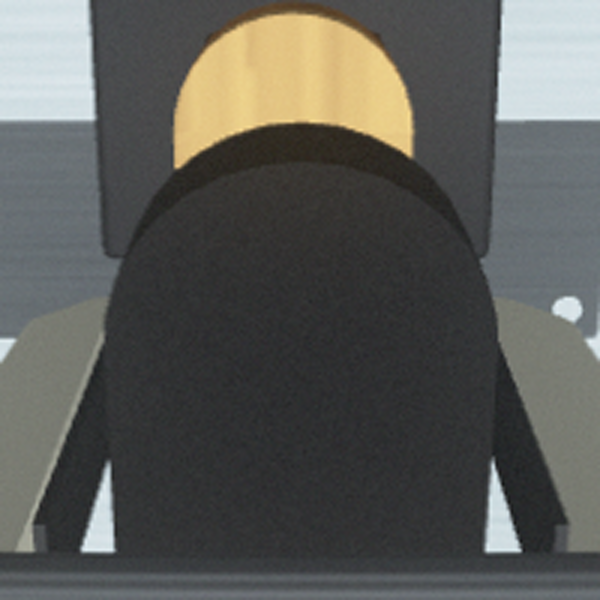

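View pics/d15.png

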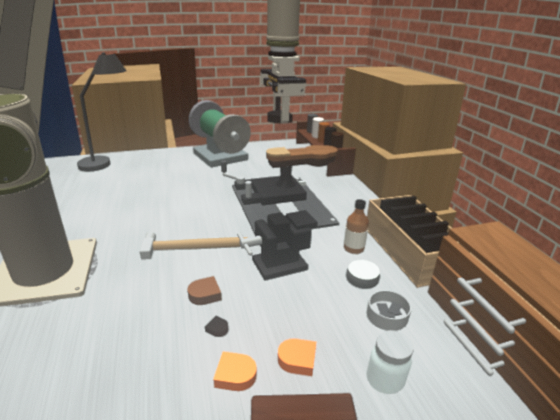

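View pics/s15.png

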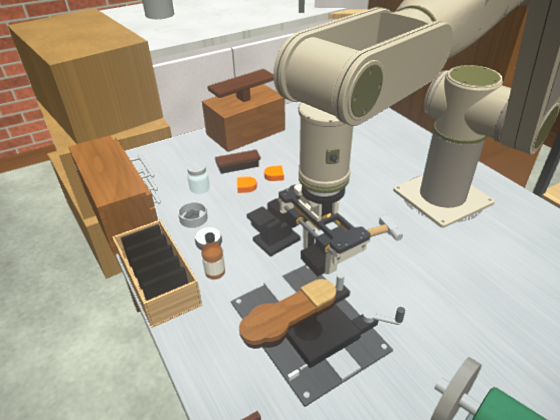

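Run:
```python
from h import *
import pickle
pw,p,M,im=pickle.load(open('w15.pkl','rb'))
c=lambda x,y:(180+x/3-.33,150+y/3-.33)
T=c(302,162);B=c(302,124)
def f(v):
    return np.r_[proj(pw,[v[0],v[1],v[2]+.022])-T,proj(pw,[v[0],v[1],v[2]])-B]
r=least_squares(f,[.598,.234,.25]);print(r.x.round(4),r.fun.round(2))
for zb in(.2503,.251): 
    print(zb,at_z(pw,T,zb+.022).round(4),at_z(pw,B,zb).round(4))
# back centre = heel centre - 32mm * ex
b=r.x; ex=np.array([np.cos(.036),np.sin(.036),0]); print('heel ctr',b+.032*ex,'tcp-ctr',p-(b+.032*ex), 'seat tgt TCP',np.array([.6197,.2334,.17])+p-(b+.032*ex))
```

```text
[0.5936 0.2333 0.2401] [ 0.02 -0.   -0.02  0.  ]
0.2503 [0.5905 0.2332 0.2723] [0.5909 0.2332 0.2503]
0.251 [0.5903 0.2332 0.273 ] [0.5907 0.2332 0.251 ]
heel ctr [0.62556897 0.23444626 0.24006703] tcp-ctr [ 0.00415058 -0.00019723  0.02261404] seat tgt TCP [0.62385058 0.23320277 0.19261404]
```

```bash
python3 -m creep '[[0.0028,-0.0008,0.015,0,255],[0,0,0.02,0,255],[0,0,0.02,0,255],[0,0,0.01,0,255],[0,0,0.003,0,255],[0,0,0,0,255],[0,0,0,0,255],[0,0,0,0,255]]'
python3 - <<'E'
from h import *
im=snap("wrist","w16.png")
a=snap("side","d16.png");b=snap("scene","s16.png")
cv2.imwrite('pics/w16c.png',cv2.resize(im[130:350,170:390,::-1],(600,600),interpolation=cv2.INTER_CUBIC))
cv2.imwrite('pics/d16c.png',cv2.resize(a[110:190,230:350,::-1],(800,533),interpolation=cv2.INTER_CUBIC))
cv2.imwrite('pics/s16c.png',cv2.resize(b[240:340,270:400,::-1],(780,600),interpolation=cv2.INTER_CUBIC))
todo([.6270,.2336,.1826],np.pi+.04)
E
```

```text
t: 25.58
tool_pos: [0.6278, 0.235, 0.1965]
orientation: [-0.06, 3.139, 0.001]
force: [-0.3, -0.6, -0.3]
opening: 0.0577
t 25.73 pos [0.6275 0.235  0.196 ] toolx ang -3.103 tilt 0.002 shift [ 0.0006 -0.0014  0.0134] len/rows [0.  0.  0.3]
twist -0.002 or 3.14 rows 0.014784723678107348
q6 -1.327 F [-0.   0.1 -0.6] open 0.0575
```

View pics/w16c.png

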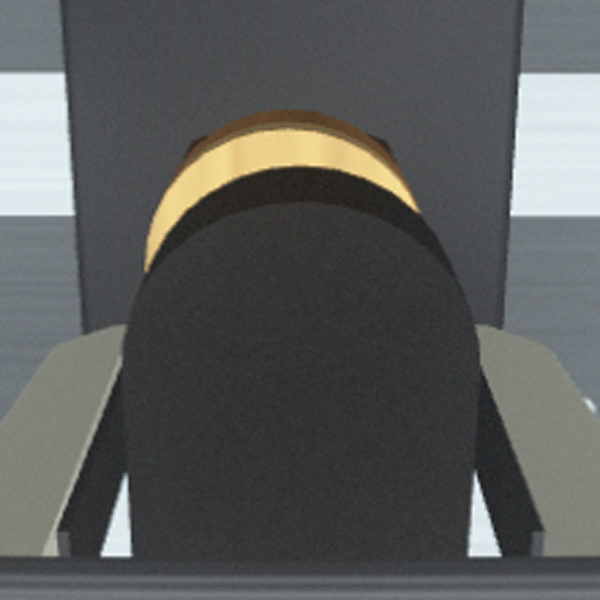

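View pics/d16c.png

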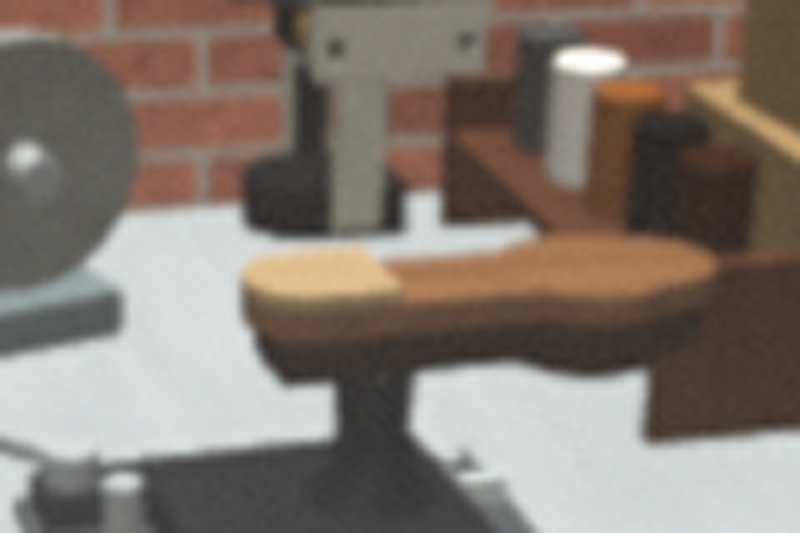

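View pics/s16c.png

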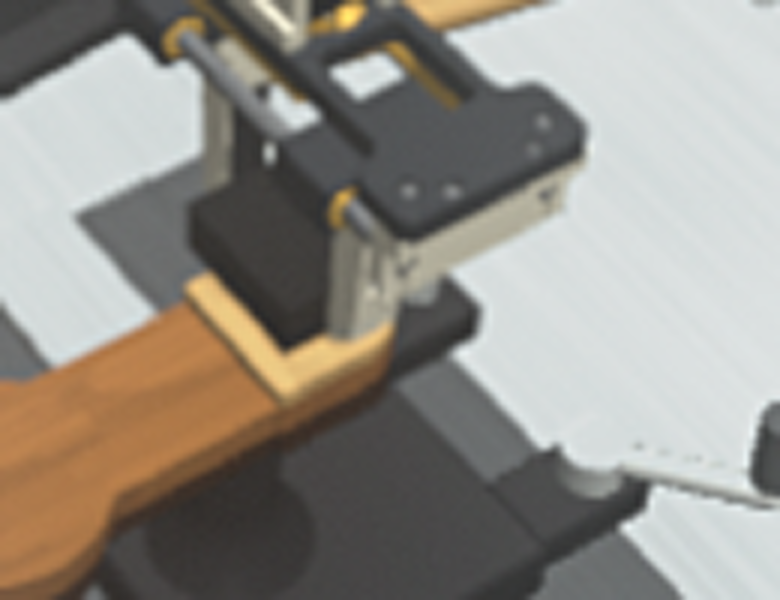

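```bash
python3 -m creep '[[0.0006,-0.0014,0.004,0,255],[0,0,0.004,0,255],[0,0,0.004,0,255],[0,0,0,0,255],[0,0,0,0,255],[0,0,0,0,255],[0,0,0,0,255],[0,0,0,0,255]]'
python3 - <<'E'
from h import *
import pickle
pw=camera_params("wrist");im=snap("wrist","w17.png")
ps=camera_params("side");pc=camera_params("scene")
a=snap("side","d17.png");b=snap("scene","s17.png")
p,M,s=pose()
todo([.6270,.2336,.1826],np.pi+.04)
yaw=np.arctan2(M[1,0],M[0,0])+np.pi; ex=np.array([np.cos(yaw),np.sin(yaw),0]); ctr=p-.0073*ex-[0,0,.0126]; print('heel est',ctr,yaw)
D=Dout()
def draw(img,P,x0,y0,x1,y1,f,fn):
    o=cv2.resize(img[y0:y1,x0:x1,::-1],None,fx=f,fy=f,interpolation=cv2.INTER_CUBIC)
    def dr(c,w,z,col):
        C,S=np.cos(w),np.sin(w)
        Q=np.array([proj(P,[c[0]+C*u-S*v,c[1]+S*u+C*v,z]) for u,v in D]); cv2.polylines(o,[((Q-[x0,y0]+.5)*f).astype(int)],True,col,1)
    dr([.6197,.2334],.04,.16,(255,0,0)); dr(ctr,yaw,ctr[2],(0,255,0)); dr(ctr,yaw,ctr[2]+.022,(0,255,255))
    cv2.imwrite('pics/'+fn,o)
draw(im,pw,170,130,370,350,2.7,'w17c.png');draw(a,ps,230,110,350,190,6,'d17c.png');draw(b,pc,270,240,370,340,6,'s17c.png')
E
```

```text
t: 26.4
tool_pos: [0.6265, 0.2334, 0.1829]
orientation: [-0.06, 3.141, 0.0]
force: [0.3, -0.0, -0.3]
opening: 0.0581
t 26.55 pos [0.6264 0.2334 0.1828] toolx ang -3.103 tilt 0.0003 shift [-0.0006  0.0001  0.0002] len/rows [0. 0. 0.]
twist -0.002 or 3.14 rows 0.01508927466716455
q6 -1.329 F [-0.1  0.1 -0.8] open 0.0579
heel est [0.61914213 0.23315439 0.17018964] 0.038189287039939845
```

View pics/w17c.png

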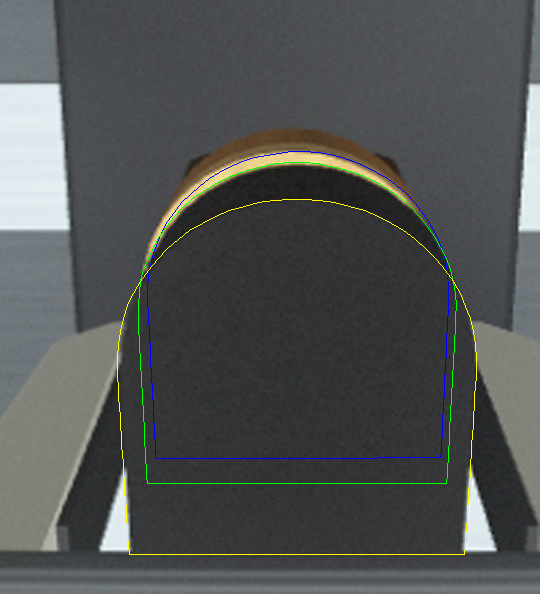

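View pics/d17c.png

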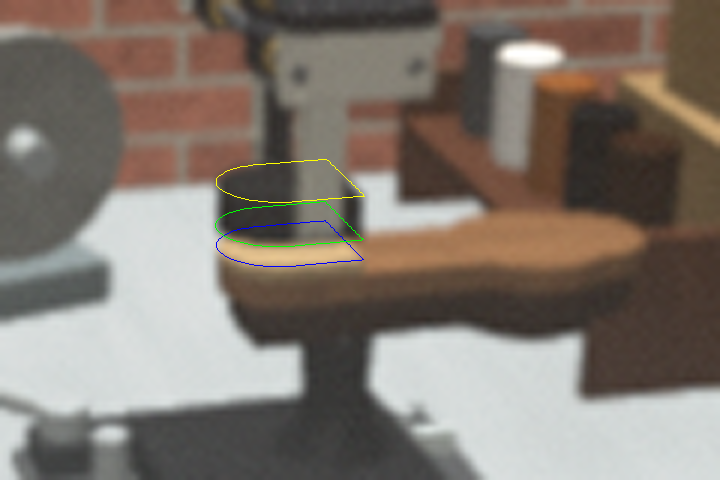

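View pics/s17c.png

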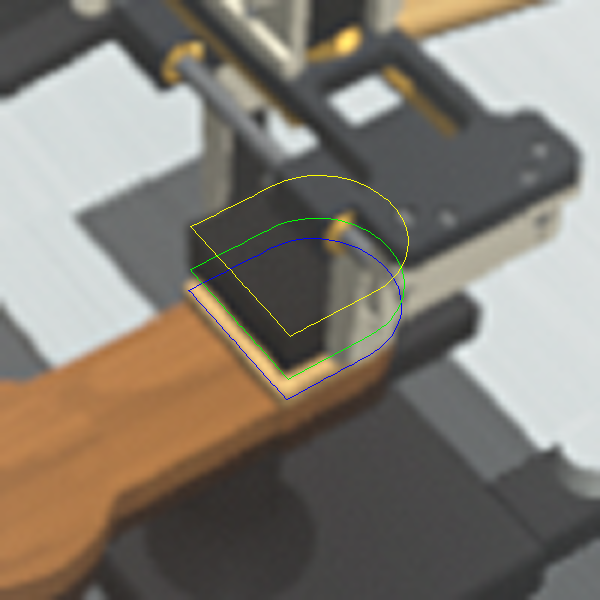

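Run:
```python
from h import *
b=cv2.imread('pics/s17.png'); cv2.imwrite('pics/s17d.png',cv2.resize(b[260:400,260:420],None,fx=4.2,fy=4.2,interpolation=cv2.INTER_CUBIC))
```

```text
(no output)
```

View pics/s17d.png

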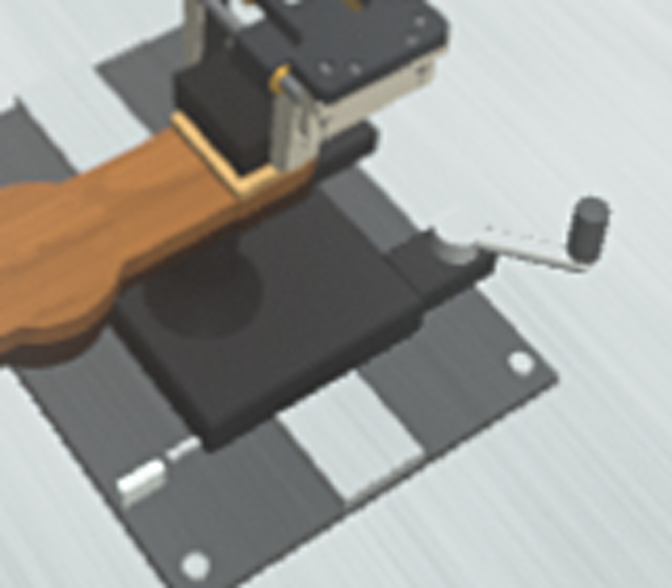

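View pics/s17.png

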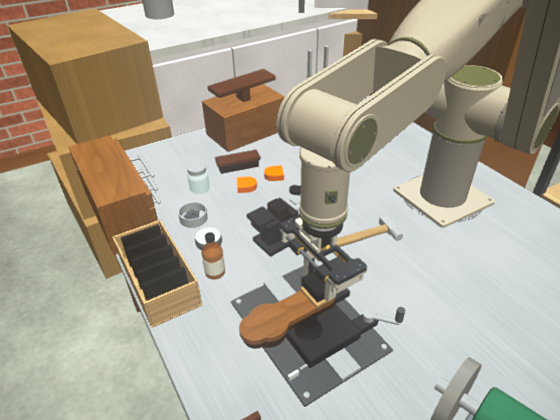

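The pointer (crop around 183,447) lines up with the mark (141,480), the lever is in its locked position, the heel hovers level above the seat, and nothing else looks moved.

```bash
python3 -c "
from plant import *
print(close_job()); print(read_state()['t'])"
```

```text
the job is handed in; nothing more can be done
None
the job is handed in; nothing more can be done
```

I opened the lever, slid the jack by its post to the mark and swung the lever back to locked. I then lifted the large black heel, carried it over the vise at about 25 cm, and handed the job in with it hovering above the seat. No verdict was reported.

| Last check | Result |
|---|---|
| Pointer to mark, along the rail | about 1 mm or less, measured in the scene camera before locking; still in line by eye after |
| Lever | about 2.29 rad in the world frame when swung back, which matches locked; still there in the last picture |
| Heel height above the seat | about 10 mm |
| Heel centre from the seat's | about 1 mm |
| Turn and tilt against the seat | under 0.02 rad and about 0 |
| Grip and contact | opening 58 mm (grip set to 30 N), arm still, no outside force seen at the wrist |
| Other loose things | none looked moved |

- **Height:** the 10 mm is based on where the fingers held the heel. A check from the wrist picture alone put the underside about 10 mm lower, but a 1-pixel error there shifts that result by about 10 mm. I set it aside because the final side and scene pictures show a clear gap.
- **Jack angle:** early estimates ranged from 0.02 to 0.09 rad. I aligned the heel to 0.04, between the seat outline fit (0.033) and the rail edges (0.048).

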